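# Set the lapped strips of a relief panel to their exposure lines and lock them

## Task

On the sloped easel, slide the lower loose strip up until its lower edge lies true on the lower pencil line, then press its end home against the side rail with a firm but gentle push; then slide the upper strip down over it to the upper line and press that home against the rail in the same way. Finally turn the brass lock collar to its locked mark so that its tongue holds the upper strip, without shifting the jars, bottle and tape beside the easel.

Things in the scene. Friction and masses are not known exactly. Their poses are not given: they have to be found in the camera images.
- easel: Fixed table easel with a plywood panel sloping up away from the robot at 15 degrees. Origin: middle of the panel's upper surface; x up the slope, y along the courses towards the side rail, z square out of the panel. Panel: x -150 to 150, y -170 to 142 mm; a ledge below x -150 stands 7 mm proud. The margin y -170 to -120 is bare.
- first_course (a point): Centre of the glued first course (fixed), a strip 85 x 240 x 6 mm, y -120 to 120 in the easel's frame; axes as the easel. Its head rests on the panel at easel x -45, its lower edge (x -129) is propped 10 mm off it, so it lies 0.12 rad flatter than the panel: its upper face stands 16 mm off the panel at x -129 and 6 mm at x -45.
- packing_board (a point): Middle of the lower edge of the packing board's top (fixed), 9 mm off the panel; axes as the easel. The board covers easel x 22 to 150, y -120 to 120; between it and the first course the panel is bare. Note: a strip pushed sideways by its free end creeps down the slope as it goes, its rail end most (by some 0.1 to 0.3 of the way it goes).
- low_line (a point): Middle of the lower pencilled exposure line, on the panel's surface (easel x -80, y 0, z 0); axes as the easel. The line runs along y; it is drawn on the bare margin at the free side and over the side rail. The lower strip's lower edge belongs on it, seen square to the panel.
- high_line (a point): Middle of the upper pencilled exposure line, 50 mm further up the slope (easel x -30, y 0, z 0); axes as the easel. The upper strip's lower edge belongs on it, seen square to the panel.
- side_rail: Fixed side rail, 22 mm wide, 18 mm high, along the panel's whole length. Origin: on its inner face, level with the panel's surface (easel x 0, y 120, z 0); axes as the easel. Inner face: the plane y = 0 here; the strips lie at negative y, their ends belong against it. Some 10 N on a strip's free end presses it home (5 N at least); over 25 N bruises it.
- low_strip: Origin: middle of the underside of the loose lower strip, thin wood 85 (x, up the slope) x 240 (y) x 6 mm (z), about 85 g. Lies flat on the first course's face (0.12 rad flatter than the panel), 8 to 22 mm below its line, 4 to 18 mm off the rail, a little crooked. On its line, its head just meets the panel. Friction about 0.6: stays where left.
- low_strip_rail_corner (a point): Lower strip's corner nearest the side rail, at the lower edge, on the underside; same axes as its strip.
- low_strip_free_corner (a point): Lower strip's corner at the free end, at the lower edge, on the underside; same axes as its strip.
- high_strip: Origin: middle of the underside of the loose upper strip, like the lower one (85 x 240 x 6 mm, same axes). Lies flat on the packing board, 50 to 75 mm above its line, off the rail and a little crooked. Slid down, it passes over the head of the lower strip (if that is on its line) and ends with its lower edge on that strip's face, its head still on the packing board.
- high_strip_rail_corner (a point): Upper strip's corner nearest the side rail, at the lower edge, on the underside; same axes as its strip.
- high_strip_free_corner (a point): Upper strip's corner at the free end, at the lower edge, on the underside; same axes as its strip.
- collar (a joint): Brass lock collar, captive on the side rail. 0: its tongue points up the slope along the rail (open). Turns clockwise seen from above; at its stop, 1.571, the tongue points square across the strips (easel -y) and the collar's index meets the mark on the rail: locked. Starts at 0 to 0.35, stiff (0.05 N m), stays where left.
- collar_pivot (a point): Point on the collar's axis (easel x 10, y 131, z 32 mm, at the top of the 21 mm wide collar); axes as the easel. The axis is the easel's z.
- collar_fin (a point): Middle of the finger fin on the collar's tongue, 36 mm from the axis: 24 mm long along the tongue, 7 mm thick, from 23 to 41 mm off the panel. x points outwards along the tongue, z as the easel. The tongue (16 mm wide, 4 mm thick, reaching 50 mm from the axis) passes over the upper strip about 4 mm clear.
- paint_jar: Bystander: clear glass jar with a steel lid and paper label, 68 mm across, 90 mm tall. Origin: middle of its underside.
- glue_bottle: Bystander: white plastic bottle, 44 mm across, 130 mm tall. Origin: middle of its underside.
- tape_roll: Bystander: roll of masking tape lying flat, 96 mm across, 24 mm high. Origin: middle of its underside.
- pigment_jar: Bystander: small amber jar with a black lid, 52 mm across, 70 mm tall. Origin: middle of its underside.

How it is judged (in metres and radians):
On the way, in this order (a step that is already met when the one before it is completed fails the run):
1. the lower strip's lower edge is on the lower line at both ends while its end is pressed home against the side rail (over 5 N) (x of low_strip_rail_corner in the frame of low_line between -0.004 and 0.004 m and x of low_strip_free_corner in the frame of low_line between -0.004 and 0.004 m and y of low_strip_rail_corner in the frame of side_rail above -0.0025 m and angle between the z axis of low_strip and the z axis of side_rail, either way round below 0.2 rad and contact force between low_strip and side_rail above 5 N), for 0.1 s.
2. the upper strip laps over it with its lower edge on the upper line at both ends while its end is pressed home against the side rail (over 5 N) (x of high_strip_rail_corner in the frame of high_line between -0.004 and 0.004 m and x of high_strip_free_corner in the frame of high_line between -0.004 and 0.004 m and y of high_strip_rail_corner in the frame of side_rail above -0.0025 m and angle between the z axis of high_strip and the z axis of side_rail, either way round below 0.2 rad and z of high_strip_rail_corner in the frame of high_line above 0.0075 m and contact force between high_strip and side_rail above 5 N), for 0.1 s.
3. the collar is turned to its locked mark (value of joint collar above 1.45 rad), for 0.2 s.
At the end, for the whole second after the job is handed in: Both strips lie still on the panel, each with both ends of its lower edge within 4 mm of its pencil line and its end within 2.5 mm of the side rail, the upper one lapping over the lower one, and the collar within 7 degrees of its locked stop (x of low_strip_rail_corner in the frame of low_line between -0.004 and 0.004 m and x of low_strip_free_corner in the frame of low_line between -0.004 and 0.004 m and y of each of low_strip_rail_corner, high_strip_rail_corner in the frame of side_rail above -0.0025 m and angle between the z axis of each of low_strip, high_strip and the z axis of side_rail, either way round below 0.2 rad and x of high_strip_rail_corner in the frame of high_line between -0.004 and 0.004 m and x of high_strip_free_corner in the frame of high_line between -0.004 and 0.004 m and z of high_strip_rail_corner in the frame of high_line above 0.0075 m and value of joint collar above 1.45 rad and linear speed of each of low_strip, high_strip below 0.01 m/s); the robot touches nothing.
It fails at once if a strip was pushed or pressed hard (over 25 N) (contact force between any of low_strip, high_strip and the fingers above 25 N or contact force between any of low_strip, high_strip and easel above 25 N).
It fails at once if a bystander was shifted by more than 30 mm (distance of any of paint_jar, glue_bottle, tape_roll, pigment_jar from where it was at the start of the episode above 0.03 m).
It also fails if it takes over 72 s, if anything falls off the work surface, if the arm or the gripper's body presses on something with over 40 N, if the wrist force passes 120 N, or if a joint passes its speed limit or range.

## Robot

A 6-joint arm with a two-finger parallel gripper is mounted at the origin on the work surface. World frame = base frame: x ahead of the robot, y to its left, z up, the work surface at z = 0. Lengths are in mm, angles in rad, forces in N, time in s.
With the tool pointing down it reaches from about 350 to 875 mm from the base axis. Payload 4.2 kg.
Tool frame: the origin (TCP) lies midway between the tips of the shut fingers; the grasp point (between the pads) lies ctrl.hold_point_z behind it (ctrl.hold_point_z is the distance from the TCP to the grasp point, in mm); z points along the fingers, y is the direction in which the jaws open and shut (so a half turn about z gives the same grasp; the last joint's range is limited). The gripper opens to 85 mm and grips with 20 to 120 N. Pads are 22 mm wide; open, the fingers measure 114 mm over their backs; the gripper's body (76 mm by 85 mm) begins 54 mm behind the grasp point. The pads swing forward as they close: fully open they stand 13 mm farther back than shut.
Start: joints at [-0.912, 0.385, 0.008, 0, -1.194, -0.259], TCP at [243.284, -575.684, 231.312] pointing down, gripper open.
Joint ranges: [-3.14, 3.14], [-1.21, 2.06], [-1.07, 1.41], [-3.16, 2.05], [-2.99, -0.16], [-3.1, 3.1]. Speed limits (rad/s): [2.79, 2.79, 3.14, 3.14, 3.14, 3.14].

## Interface

Orientations are given as a unit quaternion [x, y, z, w].
In Python, from bench import ctrl gives the robot as it stands. The module is installed in compiled form; this text tells all that it offers.
- The arm moves only by the tool step_arm, never from a script. Its argument "plan" is a list of rows, each an object of numbers: "dx", "dy", "dz": the shift along the tool's x, y, z in m; "spin": the turn about the tool's z in rad. In form: [{"dx": .., "dy": .., "dz": .., "spin": ..}, ...]. A call has 1 to 8 rows; each row shifts and turns the commanded pose from where the row before left it, along the tool's axes as they then stand; what a row does not reach is not made up. A row lasts 1/10 s, in which the tool goes at most 50 mm and 8.59 degrees, less where a joint would pass 70% of its speed; a pose out of reach is approached as far as the arm can. A call is refused whole if a number of a shift passes 0.05 or a number of a turn 0.15, either way. A call with a gripper value outside its range is refused whole. "jaw" is the opening in per cent of the stroke, from 0 (shut) to 100 (fully open), set as the call begins (left out, the last holds). The fingers move at their own pace and stop on an object; the grip force is fixed at half the most. Time passes only in rows, so rows that do not move let the fingers close. It gives the time, the measured TCP pose, the force and the opening at its end, in the units of the state.
- ctrl.state(): the state, without advancing time (a new reading comes with each control period).
- ctrl.snapshot(name): name is "scene" or "side" or "wrist"; returns a dict with "frame" (480x640x3 uint8, blue, green, red), "fx", "fy", "cx", "cy" (pixels), "R" (3x3) and "t" (3): a world point X has camera coordinates R X + t; the wrist camera has in their place "mount" (4x4, takes a point from camera to tool coordinates, whose origin is the TCP and whose axes are the flange's). Camera axes: x right, y down, z forward; pixel columns grow to the right and rows downward; lengths in mm; the calibration is good to about 2 mm. The wrist camera is an equidistant fisheye: a pixel r from the principal point sees the ray r / f radians off the axis. A picture is of the moment at which its call begins: read the wrist's pose just before it. There is no depth.
- ctrl.job_done(): hands the job in, once; it reports no verdict.
The state is a dict: "time": time; "q": joint angles; "qd": joint speeds; "joint_efforts": joint torques, N m; "eef_pos": TCP position; "tool_rot": TCP orientation; "force": force on the tool from outside, world axes, zero at the start; "moment": the same for the moment, N m; "gripper_width": opening from 0.0 (shut) to 1.0 (fully open).
Only numpy, scipy, OpenCV 4.12 (cv2) and the standard library are available. Lean on these libraries where they do the work, as an engineer would, in place of code of your own. Each camera call takes 0.05 s, during which the arm holds its last target.

## Working session

There is one attempt and no reset: what is moved stays moved. The work goes in short steps, Python scripts to look and compute and a tool call to move; the robot and the scene stay as the last step left them, time stands still between calls to the robot, and variables do not carry over. Pictures are saved under pics/ and viewed, and the job is handed in when it is done.

Besides the shell and the picture viewer there is one more tool, called after ">>>" as name(argument=value, ...), one argument or row to a line, values as JSON. step_arm: Moves the arm, as the interface text tells. Its arguments: {"type":"object","properties":{"plan":{"type":"array","items":{"type":"object","properties":{"dx":{"type":"number"},"dy":{"type":"number"},"dz":{"type":"number"},"spin":{"type":"number"}}}},"jaw":{"type":"number"}},"required":["plan"]}

```bash
mkdir -p pics; ls; python3 - <<'E'
from bench import ctrl
import cv2
s=ctrl.state(); print(s); print(ctrl.hold_point_z)
for n in ("scene","side","wrist"):
    d=ctrl.snapshot(n); cv2.imwrite(f"pics/{n}0.png",d["frame"]); print(n,{k:v for k,v in d.items() if k!="frame"})
E
```

```text
pics
{'time': 0.0, 'q': array([-9.12386848e-01,  3.85595988e-01,  6.64894875e-03, -5.35776657e-04,
       -1.19402157e+00, -2.58569685e-01]), 'qd': array([-0.00011062, -0.00037633,  0.00041483,  0.00034236, -0.00032172,
       -0.00010036]), 'joint_efforts': array([ 3.56147775e-04, -3.92288733e+01,  1.88400686e+01,  4.18607578e+00,
       -4.62995900e-03, -1.60790353e-05]), 'eef_pos': array([ 243.07743587, -575.16097359,  230.20138587]), 'tool_rot': array([-1.98493836e-01,  9.80101503e-01,  1.08416942e-03, -2.57445093e-04]), 'force': array([-0.77550587, -0.03191691,  0.4553271 ]), 'moment': array([ 0.01506007,  0.00854712, -0.02127547]), 'gripper_width': 0.9978026191031314}
18.700000000000003
scene {'fx': 576.87613878508, 'fy': 576.87613878508, 'cx': 319.16947958957553, 'cy': 238.95808057680668, 'R': array([[-0.14521882,  0.98936658,  0.0080783 ],
       [ 0.75796313,  0.11649398, -0.64181076],
       [-0.63592719, -0.08707995, -0.76682051]]), 't': array([  81.35055563, -344.53457081, 1837.33187782])}
side {'fx': 518.5704859203898, 'fy': 518.5704859203898, 'cx': 325.8939966259747, 'cy': 244.51491607665253, 'R': array([[-0.97767115, -0.21009895, -0.00418904],
       [-0.13403946,  0.6388419 , -0.75757141],
       [ 0.16184109, -0.74009422, -0.65273885]]), 't': array([ 513.46932479,  151.0809248 , 1094.36624808])}
wrist {'fx': 371.64829954431775, 'fy': 371.64829954431775, 'cx': 319.5058249965751, 'cy': 241.2591301411236, 'mount': array([[ 3.17745918e-04, -9.64975128e-01, -2.62341194e-01,
         6.66846327e+01],
       [ 9.99999908e-01,  2.31294315e-04,  3.60418530e-04,
         3.31894938e-01],
       [-2.87116890e-04, -2.62341284e-01,  9.64975113e-01,
        -1.42284901e+02],
       [ 0.00000000e+00,  0.00000000e+00,  0.00000000e+00,
         1.00000000e+00]])}
```

View pics/scene0.png

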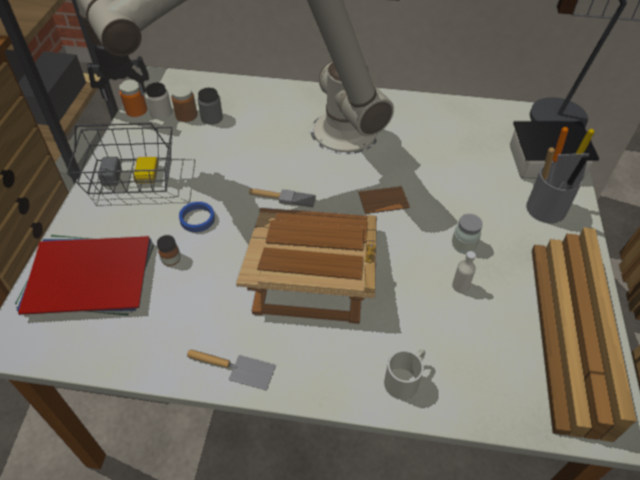

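View pics/side0.png

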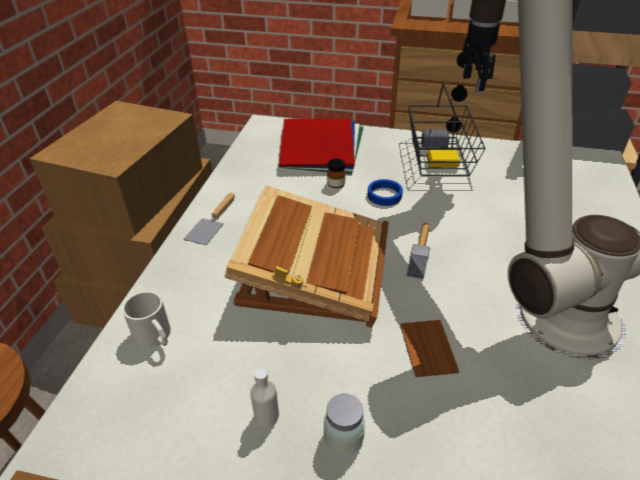

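View pics/wrist0.png

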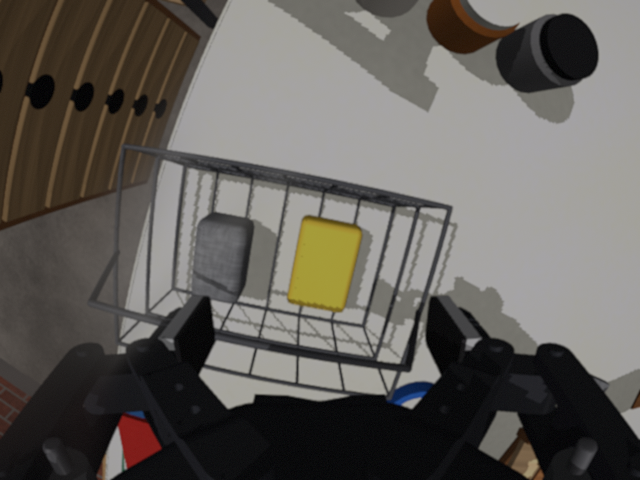

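The scene camera shows the easel at about (310,255), with its rail and collar on the right at (370,252). The side camera shows the collar at (288,277). I'll zoom in on both.

```bash
python3 - <<'E'
import cv2
a=cv2.imread("pics/scene0.png")[195:325,230:390]; cv2.imwrite("pics/s0z.png",cv2.resize(a,None,fx=5,fy=4.6,interpolation=cv2.INTER_CUBIC)[:600,:800])
a=cv2.imread("pics/side0.png")[180:330,220:400]; cv2.imwrite("pics/d0z.png",cv2.resize(a,None,fx=4,fy=4,interpolation=cv2.INTER_CUBIC))
E
```

```text
(no output)
```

View pics/s0z.png

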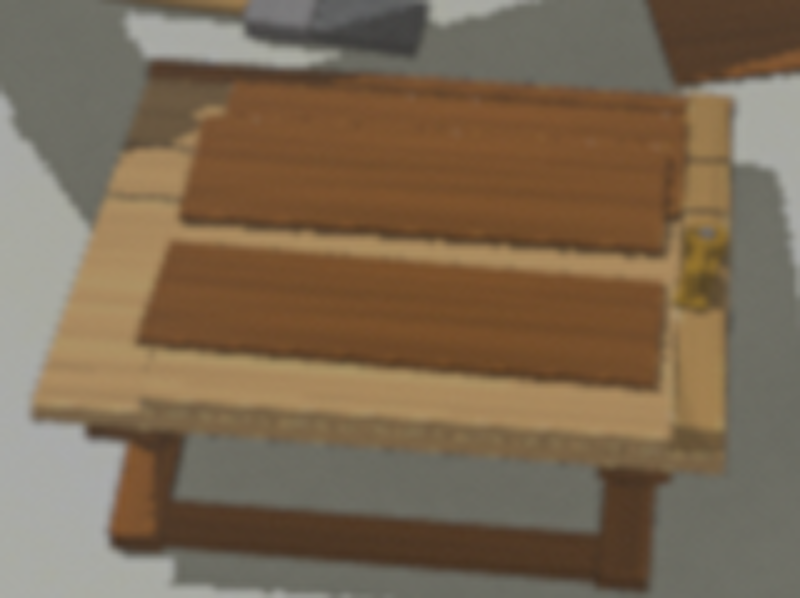

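View pics/d0z.png

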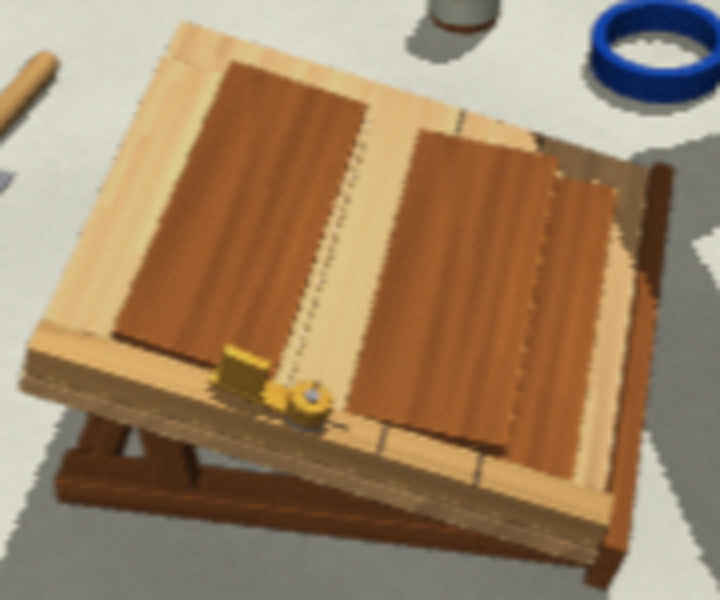

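```bash
cat > h.py <<'E'
import numpy as np, cv2
from scipy.optimize import least_squares
from scipy.spatial.transform import Rotation as Ro
from bench import ctrl
def Re(yaw): return (Ro.from_euler('z',yaw)*Ro.from_euler('y',-15,degrees=True)).as_matrix()
def e2w(P,p): return np.atleast_2d(P)@Re(p[3]).T+np.array(p[:3])
def w2e(X,p): return (np.atleast_2d(X)-np.array(p[:3]))@Re(p[3])
def proj(d,X):
    c=np.atleast_2d(X)@d["R"].T+d["t"]; return np.c_[d["fx"]*c[:,0]/c[:,2]+d["cx"],d["fy"]*c[:,1]/c[:,2]+d["cy"]]
def wpose(s):
    return Ro.from_quat(s["tool_rot"]).as_matrix(),np.array(s["eef_pos"])
def wproj(d,R,t,X):
    T=(np.atleast_2d(X)-t)@R; M=d["mount"]; c=(T-M[:3,3])@M[:3,:3]
    r=np.hypot(c[:,0],c[:,1]); th=np.arctan2(r,c[:,2])
    return np.c_[d["fx"]*th*c[:,0]/r+d["cx"],d["fy"]*th*c[:,1]/r+d["cy"]]
def wray(d,R,t,uv):
    uv=np.atleast_2d(uv).astype(float); a=(uv-[d["cx"],d["cy"]])/[d["fx"],d["fy"]]; th=np.hypot(a[:,0],a[:,1])
    v=np.c_[a*(np.sin(th)/np.maximum(th,1e-9))[:,None],np.cos(th)]
    M=d["mount"]; return M[:3,3]@R.T+t, v@M[:3,:3].T@R.T
def pray(d,uv):
    uv=np.atleast_2d(uv).astype(float); v=np.c_[(uv-[d["cx"],d["cy"]])/[d["fx"],d["fy"]],np.ones(len(uv))]
    return -d["R"].T@d["t"], v@d["R"]
def on_plane(o,v,p,f):  # intersect with easel plane z=f(x) = f[0]+f[1]*x, return easel coordinates
    o=w2e(o,p)[0]; v=v@Re(p[3]); k=(f[0]+f[1]*o[0]-o[2])/(v[:,2]-f[1]*v[:,0]); return o+k[:,None]*v
E
python3 - <<'E'
from h import *
S=ctrl.snapshot("scene");D=ctrl.snapshot("side")
P=np.array([[150,-170,0],[-150,142,18],[150,142,18],[-30,142,18],[-80,142,18]])
sc=np.array([[237,284.6],[376.4,216.3],[375,289],[375.8,241],[376,229.5]])
sd=np.array([[266,187],[372,311],[227,267],[315,293],[339.5,300.5]])
f=lambda p:np.r_[(proj(S,e2w(P,p))-sc).ravel(),(proj(D,e2w(P,p))-sd).ravel()]
r=least_squares(f,[550,0,100,0],x_scale=[100,100,100,1]); print(r.x,r.fun.reshape(-1,2).round(1))
np.save("p0.npy",r.x)
def tri(a,b):
    o1,v1=pray(S,a);o2,v2=pray(D,b);v1=v1[0];v2=v2[0]
    k=np.linalg.lstsq(np.c_[v1,-v2],o2-o1,rcond=None)[0];print(((o1+k[0]*v1+o2+k[1]*v2)/2).round(),np.linalg.norm(o1+k[0]*v1-o2-k[1]*v2).round(1))
tri((469,218),(344,402));tri((471,256),(262,374));tri((168,238),(336,163));tri((197,206),(385,180))
E
```

```text
[ 5.59871752e+02 -6.58634689e+00  8.12194626e+01  5.37425973e-02] [[-0.9 -1.6]
 [-0.8 -1.1]
 [-0.3 -1.1]
 [-0.5  0.3]
 [-0.6  0.5]
 [-1.8 -1.6]
 [ 0.7  0.7]
 [-0.6  0.8]
 [-0.3  1.3]
 [-0.6  1.1]]
[416. 363. 102.] 2.7
[555. 358. 124.] 4.9
[ 576. -380.   75.] 5.8
[ 438. -349.   55.] 0.1
```

>>> step_arm(
  plan=[
    {"spin": 0.115,"dx": -0.012,"dy": 0.02},
    {"spin": 0.115,"dx": -0.024,"dy": 0.035},
    {"spin": 0.115,"dx": -0.024,"dy": 0.04},
    {"dx": -0.024,"dy": 0.04},
    {"dx": -0.024,"dy": 0.04},
    {"dx": -0.024,"dy": 0.04},
    {"dx": -0.024,"dy": 0.04},
    {"dx": -0.024,"dy": 0.04},
  ],
)

```text
invalid input at $.plan[0]: expected keys dx, dy, dz, spin
```

>>> step_arm(
  plan=[
    {"dx": -0.024,"dy": 0.04},
    {"dx": -0.024,"dy": 0.04},
    {"dx": -0.024,"dy": 0.04},
    {"dx": -0.024,"dy": 0.04},
    {"dx": -0.024,"dy": 0.04},
    {"dx": -0.018,"dy": 0.03},
    {"dx": -0.008,"dy": 0.02},
    {},
  ],
)

```text
invalid input at $.plan[0]: expected keys dx, dy, dz, spin
```

```bash
python3 - <<'E'
from h import *
s=ctrl.state(); d=ctrl.snapshot("wrist"); R,t=wpose(s); np.savez("w1.npz",f=d["frame"],R=R,t=t); print(t,R.round(4),s["force"],s["time"])
p=np.load("p0.npy"); cv2.imwrite("pics/w1.png",d["frame"])
print(wproj(d,R,t,e2w([[0,0,0],[-80,142,18],[-30,142,18],[150,-170,0],[-150,142,18]],p)).round())
E
```

```text
[ 243.18203337 -575.467196    230.82137837] [[-9.212e-01 -3.892e-01 -5.000e-04]
 [-3.892e-01  9.212e-01  9.000e-04]
 [ 1.000e-04  1.000e-03 -1.000e+00]] [-0.30099947  0.13280737 -0.68584114] 0.25
[[548. 517.]
 [618. 483.]
 [605. 504.]
 [433. 581.]
 [635. 451.]]
```

All four keys have to be in every row.

>>> step_arm(
  plan=[
    {"spin": 0.115,"dx": -0.012,"dy": 0.02,"dz": 0},
    {"spin": 0.115,"dx": -0.024,"dy": 0.035,"dz": 0},
    {"spin": 0.115,"dx": -0.024,"dy": 0.04,"dz": 0},
    {"dx": -0.024,"dy": 0.04,"dz": 0,"spin": 0},
    {"dx": -0.024,"dy": 0.04,"dz": 0,"spin": 0},
    {"dx": -0.024,"dy": 0.04,"dz": 0,"spin": 0},
    {"dx": -0.024,"dy": 0.04,"dz": 0,"spin": 0},
    {"dx": -0.024,"dy": 0.04,"dz": 0,"spin": 0},
  ],
)

```text
time: 1.1
eef_pos: [386.0, -260.8, 231.6]
tool_rot: [-0.027, 1.0, -0.0, 0.0]
force: [0.8, -0.4, 0.2]
gripper_width: 0.997
```

>>> step_arm(
  plan=[
    {"dx": -0.024,"dy": 0.04,"dz": 0,"spin": 0},
    {"dx": -0.024,"dy": 0.04,"dz": 0,"spin": 0},
    {"dx": -0.024,"dy": 0.04,"dz": 0,"spin": 0},
    {"dx": -0.024,"dy": 0.04,"dz": 0,"spin": 0},
    {"dx": -0.024,"dy": 0.04,"dz": 0,"spin": 0},
    {"dx": -0.018,"dy": 0.03,"dz": 0,"spin": 0},
    {"dx": -0.008,"dy": 0.02,"dz": 0,"spin": 0},
    {"dx": 0,"dy": 0,"dz": 0,"spin": 0},
  ],
)

```text
time: 1.9
eef_pos: [518.5, -2.6, 231.0]
tool_rot: [-0.029, 1.0, 0.0, 0.0]
force: [-0.3, -0.3, -0.4]
gripper_width: 1.002
```

```bash
python3 - <<'E'
from h import *
s=ctrl.state(); d=ctrl.snapshot("wrist"); R,t=wpose(s); np.savez("w1.npz",f=d["frame"],R=R,t=t); print(t,R.round(4),s["force"],s["time"])
p=np.load("p0.npy"); cv2.imwrite("pics/w1.png",d["frame"])
print(wproj(d,R,t,e2w([[0,0,0],[-80,142,18],[-30,142,18],[150,-170,0],[-150,142,18]],p)).round())
E
```

```text
[518.5050153   -2.64024675 231.01531228] [[-9.983e-01 -5.820e-02  0.000e+00]
 [-5.820e-02  9.983e-01  1.000e-04]
 [-1.000e-04  1.000e-04 -1.000e+00]] [-0.3415939  -0.33415303 -0.3573329 ] 1.9
[[312. 274.]
 [480. 180.]
 [481. 239.]
 [141. 419.]
 [474. 103.]]
```

View pics/w1.png

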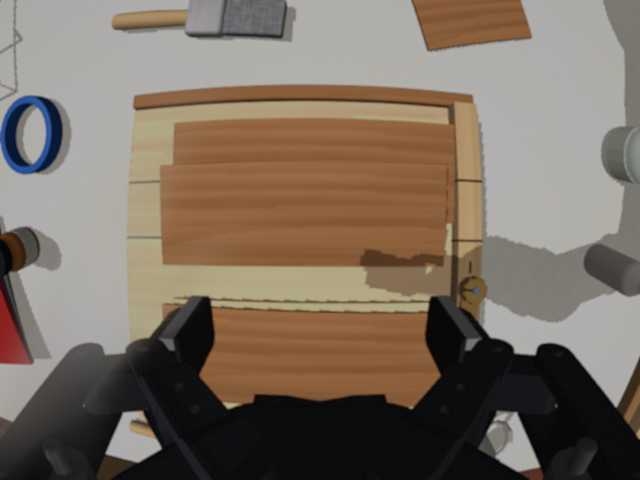

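Wrist view: the lower pencil line is at (145,182) on the margin and (468,181) on the rail, the upper line at (145,237) and (468,240). The lower strip's free lower corner is near (161,165), with its rail corner near (446,167). I'll zoom in for exact pixels.

```bash
python3 - <<'E'
import cv2,numpy as np
f=np.load("w1.npz")["f"]
def crop(x0,y0,w,h,k): return cv2.resize(f[y0:y0+h,x0:x0+w],None,fx=k,fy=k,interpolation=cv2.INTER_CUBIC)
a=crop(120,150,100,75,4);b=crop(395,150,100,75,4);c=crop(120,225,100,75,4);d=crop(395,225,100,75,4)
cv2.imwrite("pics/w1z.png",np.vstack([np.hstack([a,b]),np.hstack([c,d])]))
E
```

```text
(no output)
```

View pics/w1z.png

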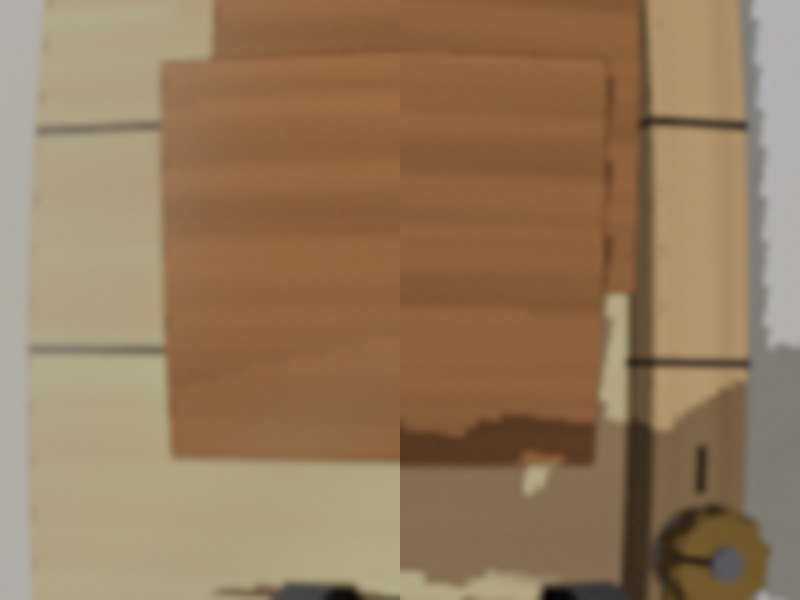

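```bash
python3 - <<'E'
from h import *
S=ctrl.snapshot("scene");D=ctrl.snapshot("side");d=ctrl.snapshot("wrist")
z=np.load("w1.npz");R,t=z["R"],z["t"]
P=np.array([[150,-170,0],[-150,142,18],[150,142,18],[-30,142,18],[-80,142,18]])
sc=np.array([[237,284.6],[376.4,216.3],[375,289],[375.8,241],[376,229.5]])
sd=np.array([[266,187],[372,311],[227,267],[315,293],[339.5,300.5]])
W=np.array([[-80,-170,0],[-30,-170,0],[-80,120,18],[-80,142,18],[-30,120,18],[-30,142,18]])
wp=np.array([[129.5,182.5],[127.5,237.25],[456.25,180.25],[481.25,181.25],[458,240.5],[482.5,240.75]])
f=lambda p:np.r_[.3*(proj(S,e2w(P,p))-sc).ravel(),.3*(proj(D,e2w(P,p))-sd).ravel(),(wproj(d,R,t,e2w(W,p))-wp).ravel()]
r=least_squares(f,np.load("p0.npy"),x_scale=[100,100,100,1]); print(r.x,r.fun[-12:].reshape(-1,2).round(2))
f=lambda p:(wproj(d,R,t,e2w(W,p))-wp).ravel()
r2=least_squares(f,r.x,x_scale=[100,100,100,1]); print(r2.x,r2.fun.reshape(-1,2).round(2))
p=r.x; np.save("p1.npy",p)
o,v=wray(d,R,t,[[160.75,165.75],[163.25,264.25],[446.75,165],[443.5,266]])
# low strip top face: face of first course +6: z at x=-129 :16, -45: 6 ; +6*~1
m=-10/84; print(on_plane(o,v,p,[6+6+45*m,m]).round(1))
E
```

```text
[ 5.60191396e+02 -6.00867155e+00  8.15896946e+01  4.81643275e-02] [[-0.22  0.37]
 [-0.07 -0.15]
 [ 1.22 -0.11]
 [-0.32  0.26]
 [ 0.06 -0.25]
 [-0.83 -0.22]]
[ 5.60205904e+02 -5.99866410e+00  8.15501214e+01  4.80008365e-02] [[-0.18  0.35]
 [-0.04 -0.18]
 [ 1.23 -0.07]
 [-0.32  0.31]
 [ 0.06 -0.22]
 [-0.84 -0.19]]
[[ -90.8 -129.7   17.5]
 [  -6.7 -129.2    7.4]
 [ -92.4  110.8   17.6]
 [  -8.1  111.     7.6]]
```

```bash
cat >> h.py <<'E'
def go(*targets,yawoff=0.0):
    s=ctrl.state();R,t=wpose(s);p=np.load("p1.npy")
    yaw=np.arctan2(R[1,1],R[0,1])-np.pi/2
    print("t",round(s["time"],2),"easel pos",w2e(t,p)[0].round(1),"F",(np.array(s["force"])@Re(p[3])).round(1),"spin needed",round(yaw-p[3]-yawoff,4),"w",round(s["gripper_width"],3))
    c=t
    for T in targets:
        X=e2w([T],p)[0]; print(T,"tool delta mm",((X-c)@R).round(1)); c=X
E
python3 -c "
from h import *
go((-48,-158,70),(-48,-158,7))"
```

```text
t 2.1 easel pos [ -2.8   2.5 155.8] F [-0.4 -0.5 -0.2] spin needed 0.0058 w 1.0
(-48, -158, 70) tool delta mm [  22.4 -160.3   94.6]
(-48, -158, 7) tool delta mm [-16.3  -0.1  60.8]
```

>>> step_arm(
  jaw=0,
  plan=[
    {"dx": 0.002,"dy": -0.02,"dz": 0.012,"spin": 0.005},
    {"dx": 0.003,"dy": -0.04,"dz": 0.024,"spin": 0},
    {"dx": 0.003,"dy": -0.04,"dz": 0.024,"spin": 0},
    {"dx": 0.004,"dy": -0.04,"dz": 0.024,"spin": 0},
    {"dx": 0.01,"dy": -0.02,"dz": 0.01,"spin": 0},
    {"dx": 0,"dy": 0,"dz": 0,"spin": 0},
    {"dx": 0,"dy": 0,"dz": 0,"spin": 0},
  ],
)

```text
time: 2.8
eef_pos: [503.3, -167.0, 137.6]
tool_rot: [-0.024, 1.0, -0.0, 0.0]
force: [0.8, 0.6, 0.6]
gripper_width: 0.001
```

```bash
python3 - <<'E'
from h import *
go((-48,-158,7))
d=ctrl.snapshot("wrist"); cv2.imwrite("pics/w2.png",d["frame"])
for i in range(3): print(ctrl.state()["tool_rot"], ctrl.state()["eef_pos"]); ctrl.snapshot("wrist")
E
```

```text
t 2.8 easel pos [ -47.9 -158.    70.8] F [0.9 0.6 0.4] spin needed -0.0007 w 0.001
(-48, -158, 7) tool delta mm [-16.4   0.1  61.7]
[-2.44434155e-02  9.99700897e-01 -1.52635250e-04  7.83051604e-04] [ 503.94862436 -166.2810479   138.09593541]
[-2.49335914e-02  9.99688532e-01 -1.48949876e-04  1.06392805e-03] [ 504.29198389 -165.77697194  138.3012568 ]
[-2.52632926e-02  9.99680206e-01 -1.13999270e-04  1.11338152e-03] [ 504.41480407 -165.42314972  138.33627361]
```

View pics/w2.png

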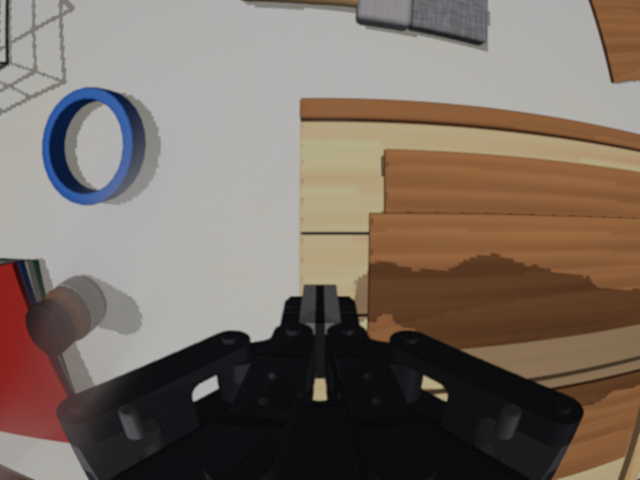

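>>> step_arm(
  plan=[
    {"dx": -0.008,"dy": 0,"dz": 0.03,"spin": 0},
    {"dx": -0.006,"dy": 0,"dz": 0.022,"spin": 0},
    {"dx": -0.002,"dy": 0,"dz": 0.008,"spin": 0},
    {"dx": 0,"dy": 0.003,"dz": 0,"spin": 0},
    {"dx": 0,"dy": 0,"dz": 0,"spin": 0},
  ],
)

```text
time: 3.5
eef_pos: [520.2, -161.5, 78.3]
tool_rot: [-0.026, 1.0, -0.0, 0.001]
force: [0.3, 0.6, 1.2]
gripper_width: -0.001
```

```bash
python3 - <<'E'
from h import *
go((-48,-158,7))
d=ctrl.snapshot("wrist"); cv2.imwrite("pics/w3.png",cv2.resize(d["frame"][150:350,250:450],None,fx=3,fy=3))
E
```

```text
t 3.5 easel pos [ -46.7 -153.3    9.1] F [0.6 0.6 1. ] spin needed 0.0029 w -0.001
(-48, -158, 7) tool delta mm [ 0.7 -4.7  2.3]
```

View pics/w3.png

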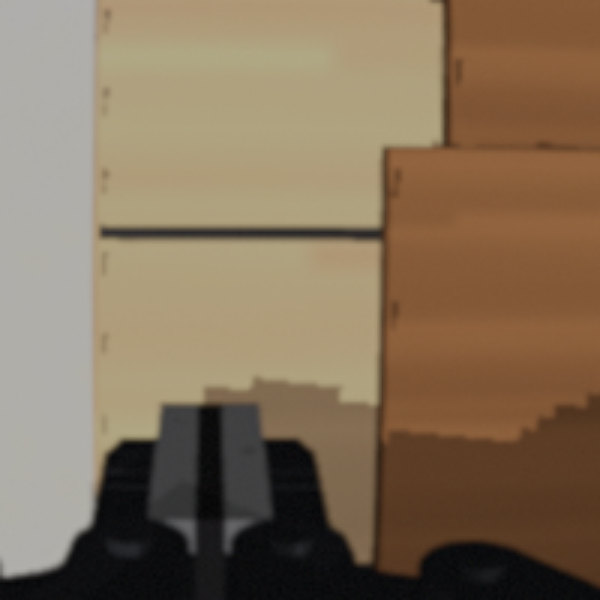

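>>> step_arm(
  plan=[
    {"dx": 0,"dy": 0,"dz": 0.0025,"spin": 0},
    {"dx": 0,"dy": 0.006,"dz": 0,"spin": 0},
    {"dx": 0,"dy": 0.006,"dz": 0,"spin": 0},
    {"dx": 0,"dy": 0.004,"dz": 0,"spin": 0},
    {"dx": 0,"dy": 0,"dz": 0,"spin": 0},
  ],
)

```text
time: 4.05
eef_pos: [518.8, -145.4, 75.0]
tool_rot: [-0.025, 1.0, 0.0, 0.0]
force: [0.4, -0.1, -0.0]
gripper_width: 0.001
```

```bash
cat > see.py <<'E'
import sys
from h import *
n,x,y,w,h,k=sys.argv[1],*map(int,sys.argv[2:7])
go()
s=ctrl.state();d=ctrl.snapshot("wrist");R,t=wpose(s);np.savez(n+".npz",f=d["frame"],R=R,t=t)
cv2.imwrite("pics/%s.png"%n,cv2.resize(d["frame"][y:y+h,x:x+w],None,fx=k,fy=k,interpolation=cv2.INTER_CUBIC))
E
python3 see.py w4 250 150 200 200 3
```

```text
t 4.05 easel pos [ -48.1 -137.2    6.1] F [ 0.4 -0.1 -0.1] spin needed 0.0026 w 0.001
```

View pics/w4.png

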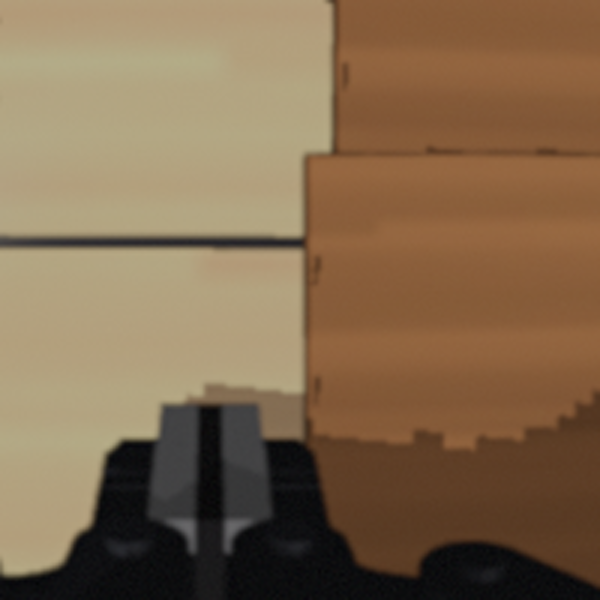

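>>> step_arm(
  plan=[
    {"dx": 0,"dy": 0.0025,"dz": 0,"spin": 0},
    {"dx": 0,"dy": 0,"dz": 0,"spin": 0},
    {"dx": 0,"dy": -0.004,"dz": 0,"spin": 0},
  ],
)

```text
time: 4.4
eef_pos: [518.8, -147.4, 74.8]
tool_rot: [-0.025, 1.0, 0.0, -0.0]
force: [0.6, -0.3, -0.7]
gripper_width: -0.001
```

```bash
python3 see.py w5 250 150 200 200 3; python3 -c "
from h import *
go((-150,-160,90),(-125,0,80))"
```

```text
t 4.4 easel pos [ -48.3 -139.2    5.9] F [ 0.4 -0.3 -0.9] spin needed 0.0021 w -0.001
t 4.45 easel pos [ -48.2 -139.8    5.9] F [ 0.1 -1.4 -0.8] spin needed 0.0016 w 0.005
(-150, -160, 90) tool delta mm [120.1 -20.  -54.9]
(-125, 0, 80) tool delta mm [-27.  160.    3.2]
```

View pics/w5.png

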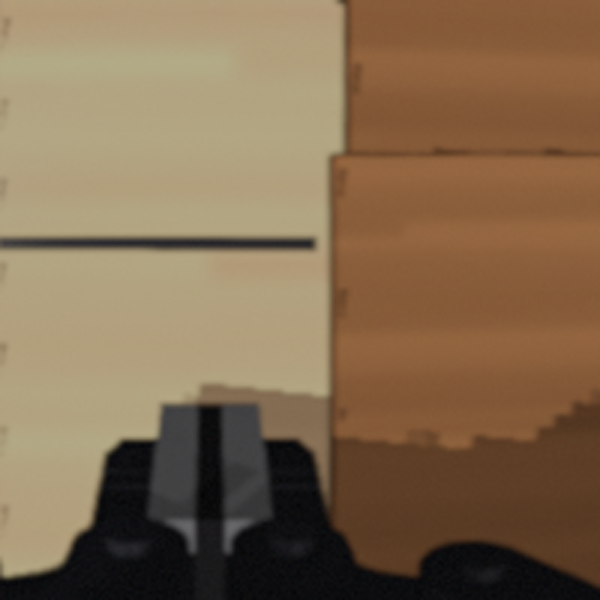

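>>> step_arm(
  jaw=100,
  plan=[
    {"dx": 0.02,"dy": -0.006,"dz": -0.03,"spin": 0},
    {"dx": 0.04,"dy": -0.002,"dz": -0.02,"spin": 0.002},
    {"dx": 0.03,"dy": 0.02,"dz": -0.005,"spin": 0},
    {"dx": 0.01,"dy": 0.04,"dz": 0,"spin": 0},
    {"dx": 0,"dy": 0.04,"dz": 0,"spin": 0},
    {"dx": -0.007,"dy": 0.036,"dz": 0,"spin": 0},
    {"dx": 0,"dy": 0.012,"dz": 0,"spin": 0},
    {"dx": 0,"dy": 0,"dz": 0,"spin": 0},
  ],
)

```text
time: 5.25
eef_pos: [419.4, -11.2, 130.0]
tool_rot: [-0.025, 1.0, 0.0, 0.0]
force: [1.1, 0.4, -0.8]
gripper_width: 0.999
```

```bash
python3 -c "
from h import *
go((-118,0,16),(-118,0,5.3))"; python3 see.py w6 0 0 640 480 1
```

```text
t 5.25 easel pos [-123.6    1.6   83.2] F [ 0.9  0.3 -1.1] spin needed 0.0022 w 0.999
(-118, 0, 16) tool delta mm [-22.8  -1.7  63.5]
(-118, 0, 5.3) tool delta mm [-2.8 -0.  10.3]
t 5.25 easel pos [-123.6    1.6   83.2] F [ 0.9  0.3 -1.1] spin needed 0.0022 w 0.999
```

View pics/w6.png

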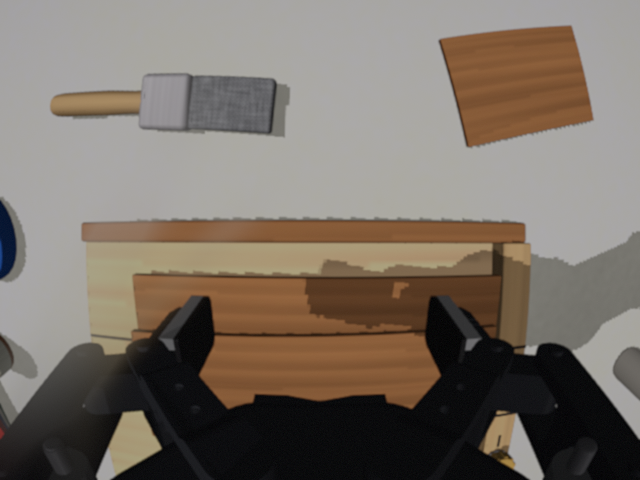

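>>> step_arm(
  plan=[
    {"dx": -0.01,"dy": -0.001,"dz": 0.03,"spin": 0.002},
    {"dx": -0.008,"dy": -0.001,"dz": 0.025,"spin": 0},
    {"dx": -0.005,"dy": 0,"dz": 0.008,"spin": 0},
    {"dx": 0,"dy": 0,"dz": 0,"spin": 0},
  ],
)

```text
time: 5.7
eef_pos: [442.1, -14.3, 65.8]
tool_rot: [-0.022, 1.0, -0.001, -0.001]
force: [-0.8, -0.1, -0.3]
gripper_width: 1.001
```

```bash
python3 see.py w7 0 0 640 480 1;  python3 -c "
from h import *
go((-118,0,16),(-118,0,5.3))"
```

```text
t 5.7 easel pos [-118.4   -2.6   15.4] F [-0.9 -0.1 -0.1] spin needed -0.0041 w 1.001
t 5.75 easel pos [-117.9   -2.3   16.2] F [ 0.1  0.5 -0.4] spin needed -0.0037 w 1.0
(-118, 0, 16) tool delta mm [0.  2.3 0.2]
(-118, 0, 5.3) tool delta mm [-2.8  0.  10.3]
```

View pics/w7.png

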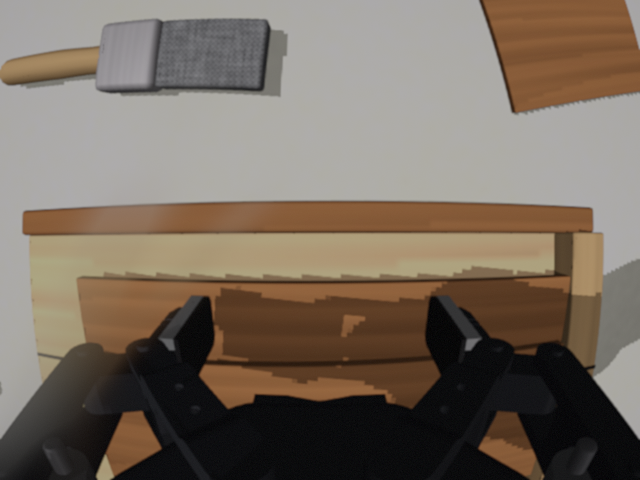

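>>> step_arm(
  plan=[
    {"dx": -0.002,"dy": 0,"dz": 0.006,"spin": 0},
    {"dx": 0,"dy": 0,"dz": 0.002,"spin": 0},
    {"dx": 0,"dy": 0,"dz": 0,"spin": 0},
  ],
)

```text
time: 6.05
eef_pos: [444.2, -13.1, 59.1]
tool_rot: [-0.023, 1.0, 0.0, 0.0]
force: [-1.1, -0.5, 0.2]
gripper_width: 0.999
```

>>> step_arm(
  plan=[
    {"dx": 0,"dy": 0,"dz": 0.0015,"spin": 0},
    {"dx": 0,"dy": 0,"dz": 0,"spin": 0},
  ],
)

```text
time: 6.25
eef_pos: [444.3, -13.0, 57.5]
tool_rot: [-0.023, 1.0, 0.0, 0.0]
force: [0.5, -0.3, -0.1]
gripper_width: 0.999
```

```bash
python3 see.py w8 0 240 300 220 2;  python3 -c "
from h import *
go((-118,0,5.3))"
```

```text
t 6.25 easel pos [-118.4   -1.4    6.8] F [ 0.4 -0.4 -0.2] spin needed -0.0022 w 0.999
t 6.3 easel pos [-118.4   -1.4    6.8] F [ 0.4  0.5 -0.1] spin needed -0.0021 w 0.997
(-118, 0, 5.3) tool delta mm [-0.7  1.4  1.3]
```

View pics/w8.png

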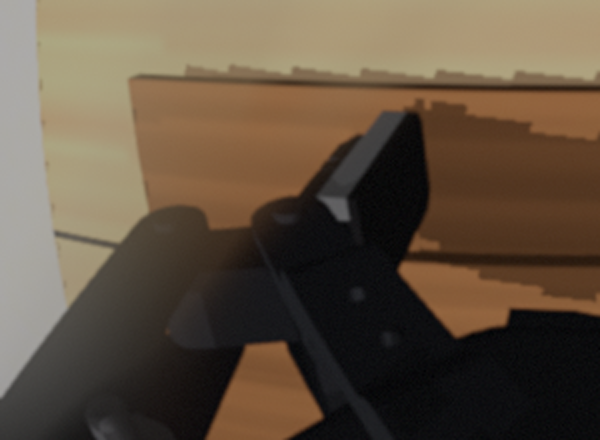

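>>> step_arm(
  plan=[
    {"dx": -0.004,"dy": 0.001,"dz": 0.0005,"spin": 0},
    {"dx": -0.004,"dy": 0,"dz": -0.0006,"spin": 0},
    {"dx": -0.004,"dy": 0,"dz": -0.0006,"spin": 0},
    {"dx": -0.003,"dy": 0,"dz": -0.0004,"spin": 0},
    {"dx": 0,"dy": 0,"dz": 0,"spin": 0},
  ],
)

```text
time: 6.8
eef_pos: [459.6, -11.4, 58.4]
tool_rot: [-0.023, 1.0, -0.0, -0.0]
force: [-0.2, 0.0, -0.7]
gripper_width: 0.998
```

```bash
python3 see.py w9 0 0 640 480 1; python3 - <<'E'
import cv2,numpy as np
f=np.load("w9.npz")["f"]
cv2.imwrite("pics/w9z.png",np.vstack([cv2.resize(f[300:460,0:260],None,fx=2.5,fy=1.8),cv2.resize(f[300:460,380:640],None,fx=2.5,fy=1.8)]))
E
```

```text
t 6.8 easel pos [-103.3   -0.5    3.7] F [-0.4  0.  -0.6] spin needed -0.0026 w 0.998
```

View pics/w9.png

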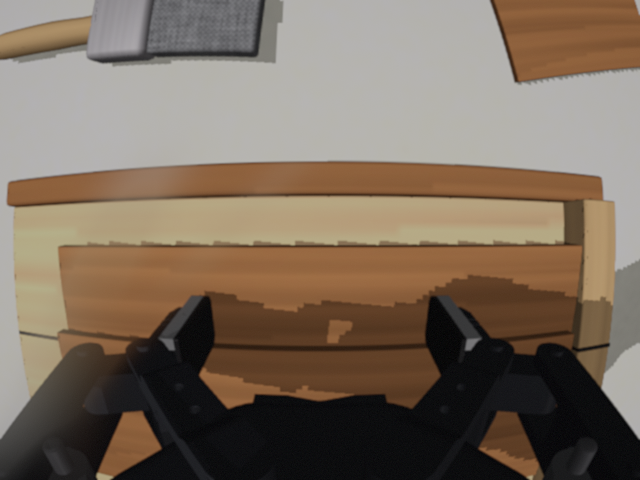

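View pics/w9z.png

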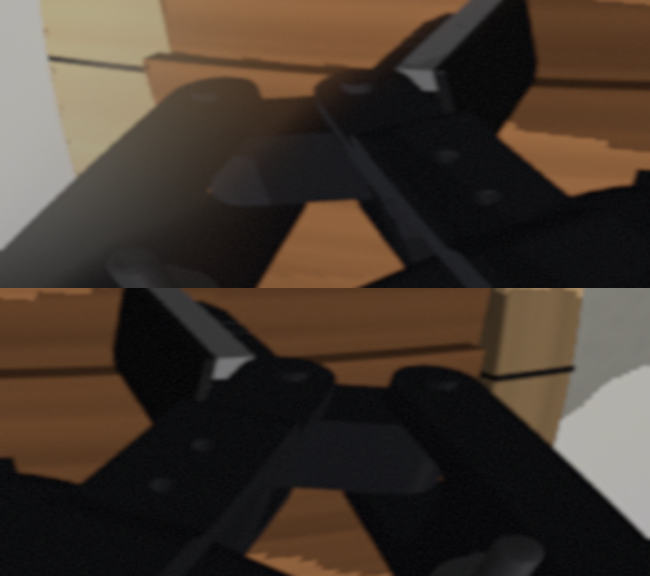

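```bash
cat > m.py <<'E'
from h import *
def pts(n,uv,f,p=None):
    z=np.load(n+".npz");d=np.load("wc.npy",allow_pickle=True).item()
    o,v=wray(d,z["R"],z["t"],uv); return on_plane(o,v,np.load("p1.npy"),f).round(1)
m=-10/84; TOP=[12+45*m,m]
E
python3 - <<'E'
from m import *
d=ctrl.snapshot("wrist"); d.pop("frame"); np.save("wc.npy",d)
print(pts("w9",[[59.2,331],[572.8,332.2],[210,345],[420,345]],TOP)); print("line margin",pts("w9",[[20,333],[58,339]],[0,0])); print("line rail",pts("w9",[[580,351],[610,346]],[18,0]))
E
```

```text
[[ -88.6 -122.6   17.2]
 [ -88.   117.4   17.1]
 [ -88.8  -44.4   17.2]
 [ -88.8   40.    17.2]]
line margin [[ -78.6 -170.6    0. ]
 [ -78.8 -139.1    0. ]]
line rail [[-78.3 122.9  18. ]
 [-78.  144.5  18. ]]
```

>>> step_arm(
  plan=[
    {"dx": -0.003,"dy": 0,"dz": -0.0004,"spin": 0},
    {"dx": -0.003,"dy": 0,"dz": -0.0004,"spin": 0},
    {"dx": -0.003,"dy": 0,"dz": -0.0004,"spin": 0},
    {"dx": -0.0018,"dy": 0,"dz": -0.0003,"spin": 0},
    {"dx": 0,"dy": 0,"dz": 0,"spin": 0},
  ],
)

```text
time: 7.4
eef_pos: [470.6, -10.8, 60.0]
tool_rot: [-0.023, 1.0, 0.0, 0.0]
force: [-0.4, 0.1, 0.6]
gripper_width: 1.001
```

```bash
python3 see.py w10 0 0 640 480 1; python3 - <<'E'
import cv2,numpy as np
f=np.load("w10.npz")["f"]
cv2.imwrite("pics/w10z.png",np.vstack([cv2.resize(f[280:430,0:200],None,fx=4,fy=2),cv2.resize(f[280:430,440:640],None,fx=4,fy=2)]))
E
```

```text
t 7.4 easel pos [-92.2  -0.5   2.3] F [-0.3  0.2  0.7] spin needed -0.0024 w 1.001
```

View pics/w10z.png

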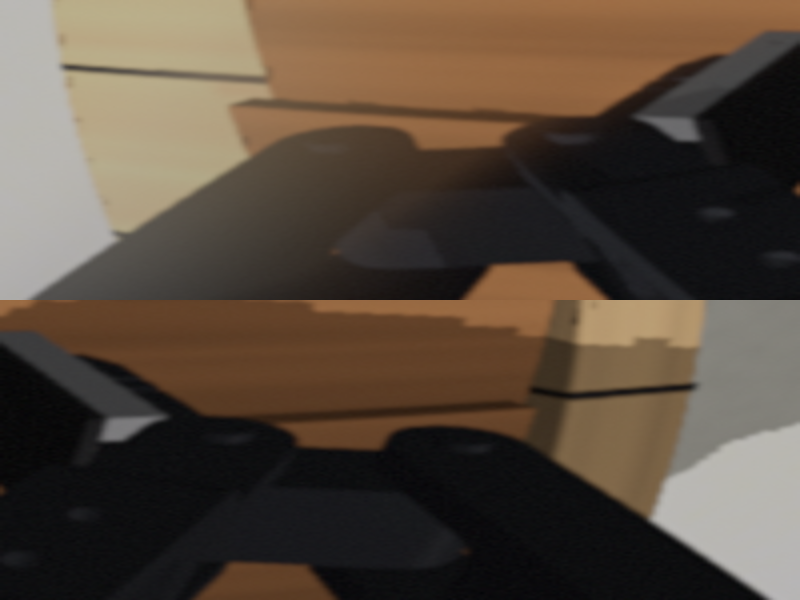

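```bash
python3 - <<'E'
from m import *
print(pts("w10",[[60,333],[573.7,333.5]],TOP)); print("under",pts("w10",[[62.5,330],[570,331]],[6+45*m,m]));print("line margin",pts("w10",[[16.2,313.5],[66,319.5]],[0,0])); print("line rail",pts("w10",[[583,327.5],[613.7,323]],[18,0]))
E
```

```text
[[ -76.6 -122.2   15.8]
 [ -76.2  118.2   15.7]]
under [[ -76.4 -125.4    9.7]
 [ -75.9  120.6    9.7]]
line margin [[ -79.1 -170.6    0. ]
 [ -79.4 -130.4    0. ]]
line rail [[-79.2 122.   18. ]
 [-79.1 143.9  18. ]]
```

>>> step_arm(
  plan=[
    {"dx": 0.006,"dy": 0,"dz": -0.001,"spin": 0},
    {"dx": 0.006,"dy": 0,"dz": -0.03,"spin": 0},
    {"dx": -0.01,"dy": 0,"dz": -0.045,"spin": -0.002},
    {"dx": -0.03,"dy": -0.01,"dz": -0.045,"spin": 0},
    {"dx": -0.02,"dy": -0.02,"dz": -0.025,"spin": 0},
    {"dx": 0,"dy": -0.02,"dz": 0,"spin": 0},
    {"dx": 0,"dy": 0,"dz": 0,"spin": 0},
    {"dx": 0,"dy": 0,"dz": 0,"spin": 0},
  ],
  jaw=100,
)

```text
time: 8.25
eef_pos: [516.8, -57.9, 201.4]
tool_rot: [-0.023, 1.0, 0.0, -0.0]
force: [-0.4, 0.4, 0.1]
gripper_width: 1.003
```

```bash
python3 see.py w11 0 0 640 480 1; python3 - <<'E'
import cv2,numpy as np
f=np.load("w11.npz")["f"]
cv2.imwrite("pics/w11z.png",np.vstack([cv2.resize(f[140:290,120:260],None,fx=5,fy=2),cv2.resize(f[140:290,400:540],None,fx=5,fy=2)]))
E
```

```text
t 8.25 easel pos [-13.3 -49.7 127.6] F [-0.3  0.4  0.2] spin needed -0.0014 w 1.003
```

View pics/w11.png

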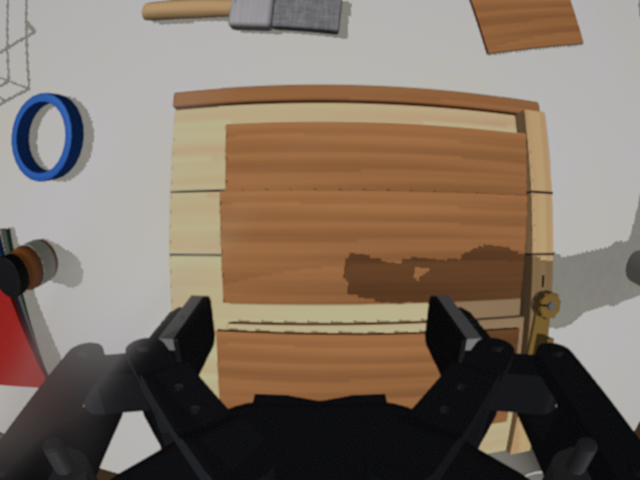

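View pics/w11z.png

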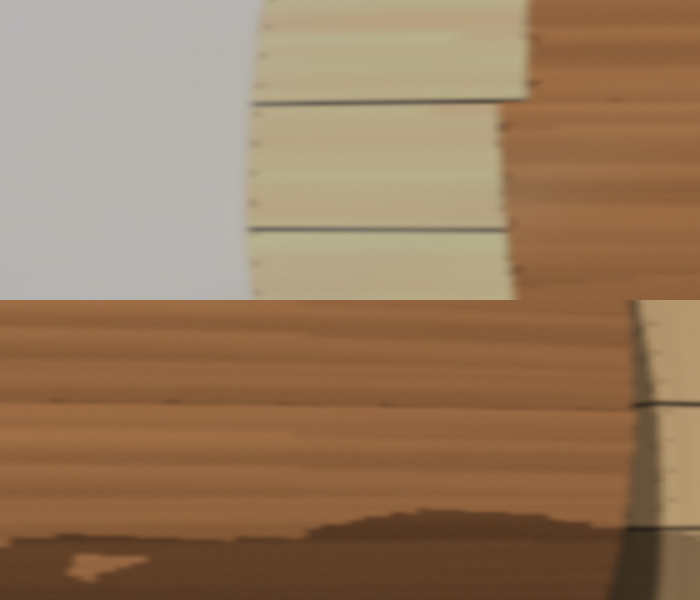

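```bash
python3 - <<'E'
from m import *
print(pts("w11",[[220,191.5],[526.8,195.5]],TOP)); print("line margin",pts("w11",[[170,192],[225.4,189.5]],[0,0])); print("line rail",pts("w11",[[531,192],[552,192.5]],[18,0]))
E
```

```text
[[ -77.  -122.9   15.8]
 [ -76.9  117.8   15.8]]
line margin [[ -80.1 -170.2    0. ]
 [ -80.6 -122.9    0. ]]
line rail [[-79.6 120.8  18. ]
 [-80.2 142.8  18. ]]
```

```bash
python3 -c "
from h import *
go((-30,-148,50),(-30,-148,5),(-30,-138,5))"
```

```text
t 8.3 easel pos [-13.4 -49.4 127.4] F [ 0.7 -0.5 -0.5] spin needed -0.0006 w 0.999
(-30, -148, 50) tool delta mm [ -4.2 -98.6  79.1]
(-30, -148, 5) tool delta mm [-11.7   0.   43.5]
(-30, -138, 5) tool delta mm [ 0. 10.  0.]
```

>>> step_arm(
  jaw=0,
  plan=[
    {"dx": -0.001,"dy": -0.03,"dz": 0.01,"spin": 0},
    {"dx": -0.001,"dy": -0.04,"dz": 0.025,"spin": 0},
    {"dx": -0.002,"dy": -0.0286,"dz": 0.025,"spin": 0},
    {"dx": 0,"dy": 0,"dz": 0.019,"spin": 0},
    {"dx": -0.007,"dy": 0,"dz": 0.025,"spin": 0},
    {"dx": -0.0047,"dy": 0,"dz": 0.014,"spin": 0},
    {"dx": 0,"dy": 0,"dz": 0.0045,"spin": 0},
    {"dx": 0,"dy": 0,"dz": 0,"spin": 0},
  ],
)

```text
time: 9.1
eef_pos: [537.9, -154.9, 79.2]
tool_rot: [-0.025, 1.0, -0.0, -0.0]
force: [0.3, -1.6, 0.6]
gripper_width: 0.005
```

```bash
python3 see.py w12 250 150 200 200 3
```

```text
t 9.1 easel pos [ -29.  -147.6    5.3] F [ 0.4 -1.6  0.5] spin needed 0.001 w 0.005
```

View pics/w12.png

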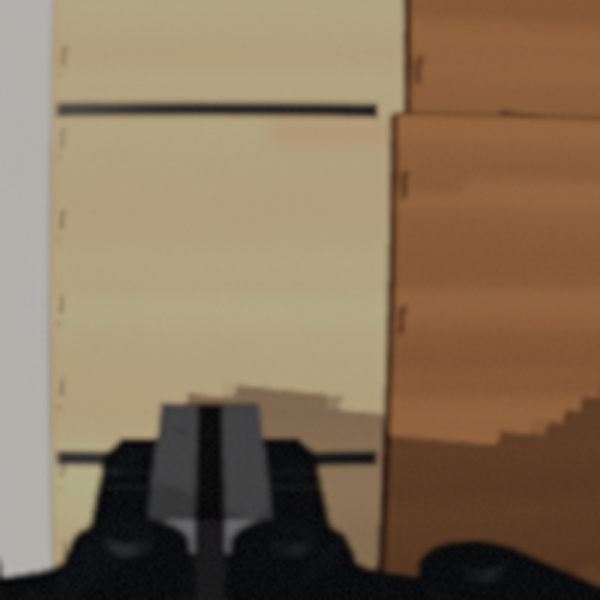

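>>> step_arm(
  plan=[
    {"dx": 0,"dy": 0.006,"dz": 0,"spin": 0},
    {"dx": 0,"dy": 0.005,"dz": 0,"spin": 0},
    {"dx": 0,"dy": 0.002,"dz": 0,"spin": 0},
    {"dx": 0,"dy": 0.001,"dz": 0,"spin": 0},
    {"dx": 0,"dy": 0,"dz": 0,"spin": 0},
  ],
)

```text
time: 9.65
eef_pos: [537.5, -141.4, 79.7]
tool_rot: [-0.024, 1.0, -0.0, 0.0]
force: [0.6, -0.7, 0.3]
gripper_width: -0.002
```

```bash
python3 see.py w13 250 150 200 200 3
```

```text
t 9.65 easel pos [ -28.7 -134.1    5.7] F [ 0.6 -0.7  0.1] spin needed 0.0 w -0.002
```

View pics/w13.png

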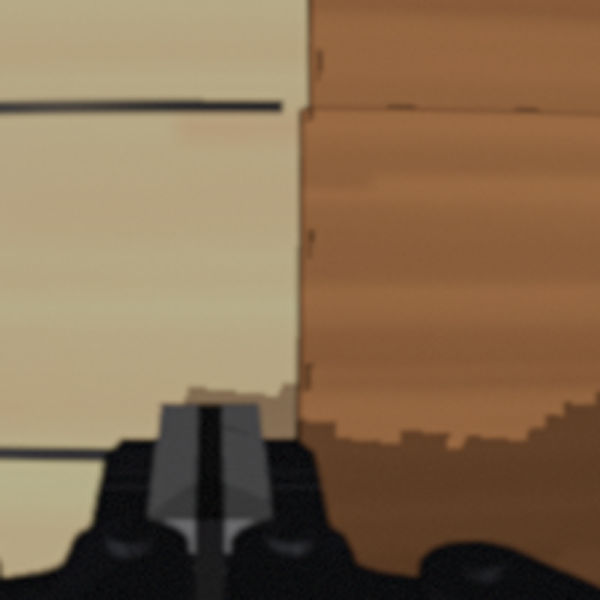

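>>> step_arm(
  plan=[
    {"dx": 0,"dy": 0.0007,"dz": 0,"spin": 0},
    {"dx": 0,"dy": 0,"dz": 0,"spin": 0},
  ],
)

```text
time: 9.9
eef_pos: [537.4, -141.0, 79.4]
tool_rot: [-0.024, 1.0, -0.0, 0.0]
force: [-0.8, -0.2, 0.3]
gripper_width: -0.002
```

>>> step_arm(
  plan=[
    {"dx": 0,"dy": 0.0005,"dz": 0,"spin": 0},
    {"dx": 0,"dy": 0,"dz": 0,"spin": 0},
  ],
)

```text
time: 10.1
eef_pos: [537.3, -140.4, 79.4]
tool_rot: [-0.024, 1.0, -0.0, 0.0]
force: [1.3, -1.0, 1.2]
gripper_width: -0.001
```

>>> step_arm(
  plan=[
    {"dx": 0,"dy": 0.0004,"dz": 0,"spin": 0},
    {"dx": 0,"dy": 0,"dz": 0,"spin": 0},
  ],
)

```text
time: 10.3
eef_pos: [537.3, -140.0, 79.4]
tool_rot: [-0.024, 1.0, -0.0, 0.0]
force: [-0.2, -1.9, 1.1]
gripper_width: -0.003
```

>>> step_arm(
  plan=[
    {"dx": 0,"dy": 0.0003,"dz": 0,"spin": 0},
    {"dx": 0,"dy": 0,"dz": 0,"spin": 0},
  ],
)

```text
time: 10.5
eef_pos: [537.2, -139.7, 79.4]
tool_rot: [-0.024, 1.0, -0.0, -0.0]
force: [-0.2, -1.9, 1.0]
gripper_width: 0.002
```

>>> step_arm(
  plan=[
    {"dx": 0,"dy": 0.0003,"dz": 0,"spin": 0},
    {"dx": 0,"dy": 0,"dz": 0,"spin": 0},
  ],
)

```text
time: 10.7
eef_pos: [537.2, -139.5, 79.4]
tool_rot: [-0.024, 1.0, -0.0, -0.0]
force: [-0.4, -4.0, 1.9]
gripper_width: 0.002
```

>>> step_arm(
  plan=[
    {"dx": 0,"dy": 0.0003,"dz": 0,"spin": 0},
    {"dx": 0,"dy": 0,"dz": 0,"spin": 0},
  ],
)

```text
time: 10.9
eef_pos: [537.2, -139.4, 79.4]
tool_rot: [-0.024, 1.0, -0.0, -0.0]
force: [0.1, -4.7, 1.4]
gripper_width: 0.001
```

>>> step_arm(
  plan=[
    {"dx": 0,"dy": 0.0005,"dz": 0,"spin": 0},
    {"dx": 0,"dy": 0,"dz": 0,"spin": 0},
  ],
)

```text
time: 11.1
eef_pos: [537.2, -139.2, 79.4]
tool_rot: [-0.024, 1.0, -0.0, -0.0]
force: [-1.2, -6.2, 1.5]
gripper_width: 0.001
```

>>> step_arm(
  plan=[
    {"dx": 0,"dy": 0.0005,"dz": 0,"spin": 0},
    {"dx": 0,"dy": 0,"dz": 0,"spin": 0},
  ],
)

```text
time: 11.3
eef_pos: [537.1, -139.1, 79.4]
tool_rot: [-0.024, 1.0, -0.001, -0.0]
force: [0.6, -8.7, 1.2]
gripper_width: 0.0
```

>>> step_arm(
  plan=[
    {"dx": 0,"dy": 0.0006,"dz": 0,"spin": 0},
    {"dx": 0,"dy": 0,"dz": 0,"spin": 0},
    {"dx": 0,"dy": 0,"dz": 0,"spin": 0},
    {"dx": 0,"dy": 0,"dz": 0,"spin": 0},
  ],
)

```text
time: 11.7
eef_pos: [536.9, -138.9, 79.4]
tool_rot: [-0.024, 1.0, -0.001, -0.0]
force: [-0.2, -9.8, 1.0]
gripper_width: -0.003
```

```bash
python3 see.py w14 250 150 200 200 3; python3 - <<'E'
from h import *
d=ctrl.snapshot("side"); cv2.imwrite("pics/d14.png",cv2.resize(d["frame"][180:330,220:400],None,fx=4,fy=4,interpolation=cv2.INTER_CUBIC))
E
```

```text
t 11.7 easel pos [ -29.2 -131.6    5.6] F [-0.4 -9.8  1.2] spin needed -0.0004 w -0.003
```

View pics/w14.png

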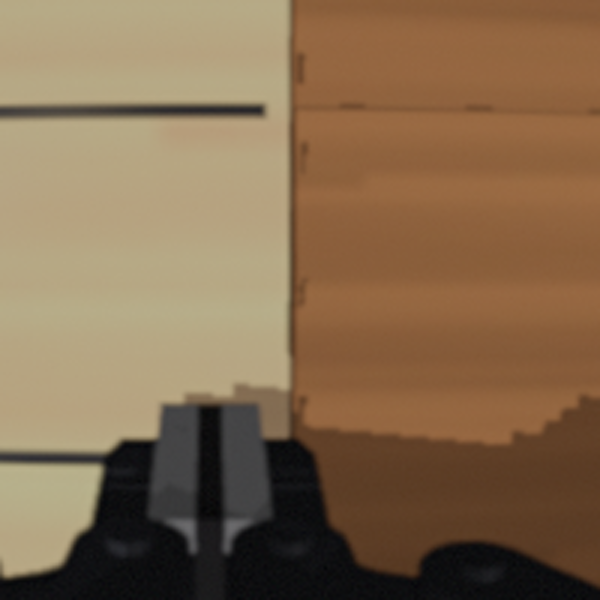

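View pics/d14.png

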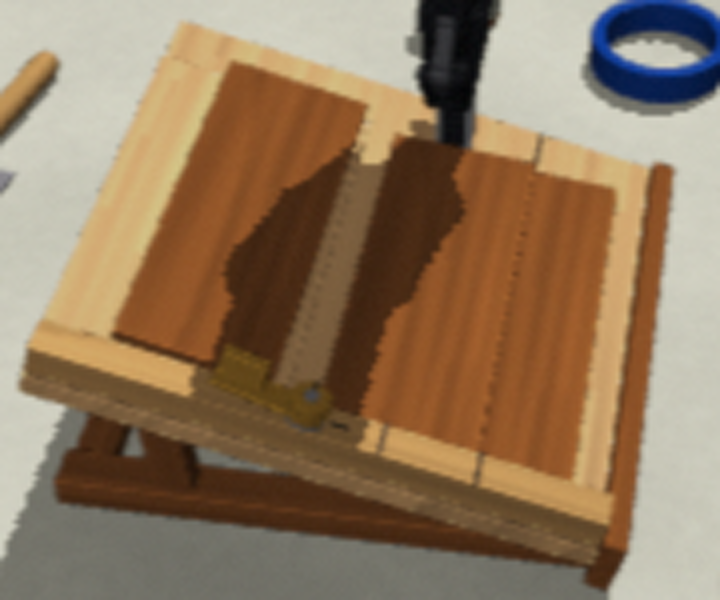

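```bash
python3 -c "
from h import *
go((-30,-142,50),(75,0,150))"
```

```text
t 11.8 easel pos [ -29.2 -131.6    5.5] F [  0.2 -10.    0.8] spin needed -0.0004 w -0.003
(-30, -142, 50) tool delta mm [ 12.3 -10.4 -42.7]
(75, 0, 150) tool delta mm [ -75.4  141.8 -124.1]
```

>>> step_arm(
  plan=[
    {"dx": 0,"dy": -0.004,"dz": 0,"spin": 0},
    {"dx": 0,"dy": -0.008,"dz": -0.003,"spin": 0},
    {"dx": 0,"dy": 0,"dz": -0.04,"spin": 0},
    {"dx": -0.01,"dy": 0.02,"dz": -0.04,"spin": 0},
    {"dx": -0.025,"dy": 0.025,"dz": -0.035,"spin": 0},
    {"dx": -0.015,"dy": 0.035,"dz": -0.03,"spin": 0},
    {"dx": -0.01,"dy": 0.045,"dz": -0.015,"spin": 0},
    {"dx": 0,"dy": 0.02,"dz": 0,"spin": 0},
  ],
)

```text
time: 12.6
eef_pos: [593.0, 1.8, 245.3]
tool_rot: [-0.025, 1.0, 0.001, 0.003]
force: [0.4, -0.8, -0.3]
gripper_width: 0.002
```

>>> step_arm(
  plan=[
    {"dx": 0,"dy": 0,"dz": 0,"spin": 0},
  ],
)

```text
time: 12.7
eef_pos: [590.9, 1.3, 242.7]
tool_rot: [-0.026, 1.0, 0.001, 0.0]
force: [0.1, -0.1, 0.2]
gripper_width: -0.001
```

```bash
python3 see.py w15 0 0 640 480 1; python3 - <<'E'
import cv2,numpy as np
f=np.load("w15.npz")["f"]
E
```

```text
t 12.7 easel pos [ 71.7   5.8 147.6] F [ 0.2 -0.1  0.1] spin needed 0.0035 w -0.001
```

View pics/w15.png

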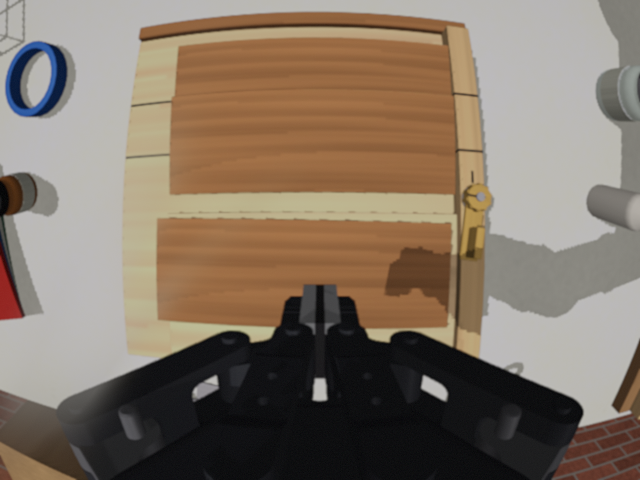

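Good overview: both strips, both lines and the collar at (478,197) with its fin at (474,241). I'll zoom in on the corners.

```bash
python3 - <<'E'
import cv2,numpy as np
f=np.load("w15.npz")["f"]
def c(x,y,w=100,h=75,k=4): return cv2.resize(f[y:y+h,x:x+w],None,fx=k,fy=k,interpolation=cv2.INTER_CUBIC)
cv2.imwrite("pics/w15a.png",np.vstack([np.hstack([c(120,80),c(395,70)]),np.hstack([c(120,190),c(395,190)])]))
cv2.imwrite("pics/w15b.png",np.hstack([c(120,280),c(395,280)]))
E
```

```text
(no output)
```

View pics/w15a.png

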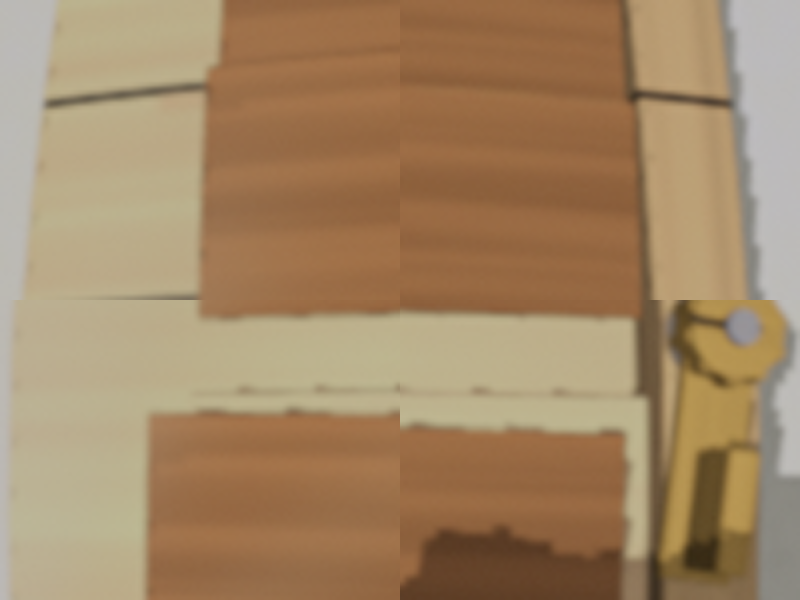

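View pics/w15b.png

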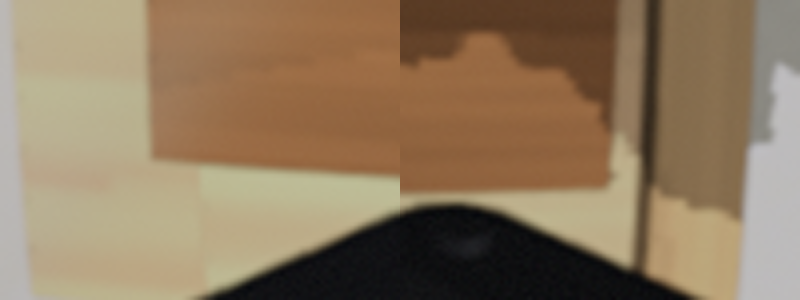

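```bash
python3 - <<'E'
from m import *
n="w15"
print("low",pts(n,[[172,96.75]],TOP)); print("line margin",pts(n,[[131.5,105.75],[171.25,101.75]],[0,0])); print("line rail",pts(n,[[453,94],[477.5,95.75]],[18,0]))
print("high",pts(n,[[157.5,218.5],[451.25,223],[158.25,319.5],[447,326.5]],[15,0]))
print("collar top",pts(n,[[395+745/4,190+27/4]],[32,0]))
print("fin top end/mid",pts(n,[[395+742/4,190+145/4],[395+740/4,190+255/4]],[41,0]))
E
python3 - <<'E'
import cv2,numpy as np
f=np.load("w15.npz")["f"]
cv2.imwrite("pics/w15c.png",cv2.resize(f[70:120,360:485],None,fx=6,fy=10,interpolation=cv2.INTER_CUBIC))
E
```

```text
low [[ -78.5 -120.6   16. ]]
line margin [[ -80.9 -169.8    0. ]
 [ -80.4 -127.9    0. ]]
line rail [[-79.9 118.9  18. ]
 [-80.9 142.2  18. ]]
high [[  26.8 -127.5   15. ]
 [  30.   112.8   15. ]
 [ 111.2 -128.7   15. ]
 [ 114.8  111.4   15. ]]
collar top [[  4.9 237.6  32. ]]
fin top end/mid [[ 31.5 227.9  41. ]
 [ 54.9 227.4  41. ]]
```

View pics/w15c.png

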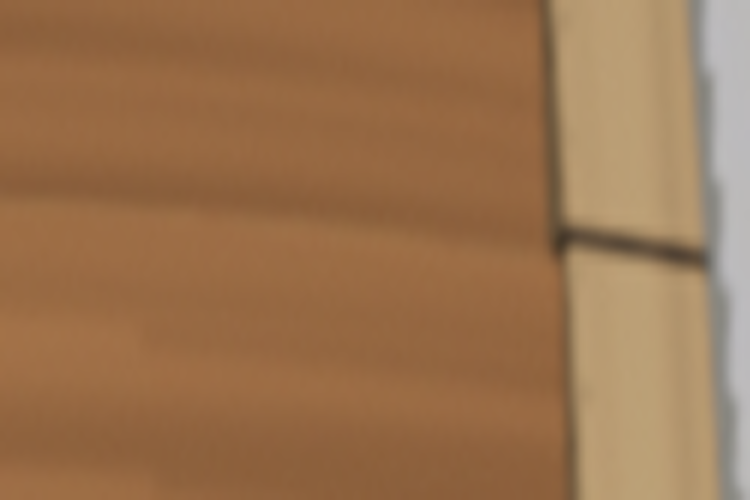

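```bash
python3 -c "
from h import *
from m import pts,TOP
print(pts('w15',[[452.5,94.5]],TOP))
go((68,-150,50),(68,-150,9))"
```

```text
[[-80.2 119.2  16.2]]
t 12.75 easel pos [ 71.1   4.3 147.2] F [-0.3 -0.3  0.2] spin needed 0.0021 w 0.001
(68, -150, 50) tool delta mm [ -21.9 -154.5   94.6]
(68, -150, 9) tool delta mm [-10.6  -0.1  39.6]
```

>>> step_arm(
  plan=[
    {"dx": -0.004,"dy": -0.03,"dz": 0.005,"spin": 0.002},
    {"dx": -0.004,"dy": -0.045,"dz": 0.01,"spin": 0},
    {"dx": -0.004,"dy": -0.045,"dz": 0.02,"spin": 0},
    {"dx": -0.005,"dy": -0.0345,"dz": 0.03,"spin": 0},
    {"dx": -0.005,"dy": 0,"dz": 0.03,"spin": 0},
    {"dx": -0.006,"dy": 0,"dz": 0.025,"spin": 0},
    {"dx": -0.0045,"dy": 0,"dz": 0.014,"spin": 0},
    {"dx": 0,"dy": 0,"dz": 0,"spin": 0},
  ],
)

```text
time: 13.55
eef_pos: [628.9, -155.2, 105.5]
tool_rot: [-0.022, 1.0, 0.0, -0.003]
force: [-0.1, -0.9, 0.4]
gripper_width: -0.0
```

>>> step_arm(
  plan=[
    {"dx": 0,"dy": 0.005,"dz": 0,"spin": 0},
    {"dx": 0,"dy": 0.004,"dz": 0,"spin": 0},
    {"dx": 0,"dy": 0,"dz": 0,"spin": 0},
  ],
)

```text
time: 13.85
eef_pos: [630.6, -144.7, 110.1]
tool_rot: [-0.024, 1.0, -0.0, 0.001]
force: [0.6, -0.7, 0.0]
gripper_width: 0.001
```

```bash
python3 see.py w16 250 150 200 200 3
```

```text
t 13.85 easel pos [  68.8 -141.9   11.1] F [ 0.5 -0.7 -0.1] spin needed -0.001 w 0.001
```

View pics/w16.png

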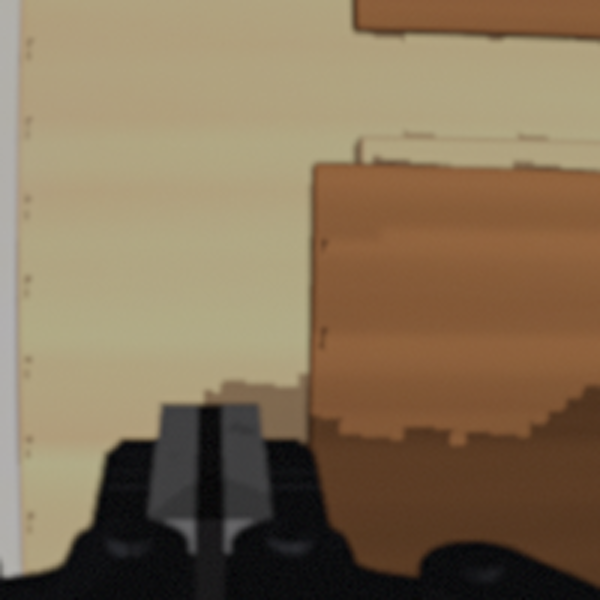

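>>> step_arm(
  plan=[
    {"dx": 0,"dy": 0.002,"dz": 0.001,"spin": 0},
    {"dx": 0,"dy": 0.002,"dz": 0,"spin": 0},
    {"dx": 0,"dy": 0.001,"dz": 0,"spin": 0},
    {"dx": 0,"dy": 0,"dz": 0,"spin": 0},
  ],
)

```text
time: 14.3
eef_pos: [630.1, -141.0, 108.4]
tool_rot: [-0.023, 1.0, -0.0, 0.001]
force: [-1.6, -3.5, 4.7]
gripper_width: -0.0
```

```bash
python3 see.py w17 250 150 200 200 3
```

```text
t 14.3 easel pos [  68.1 -138.2    9.5] F [-0.5 -3.4  5. ] spin needed -0.0021 w -0.0
```

View pics/w17.png

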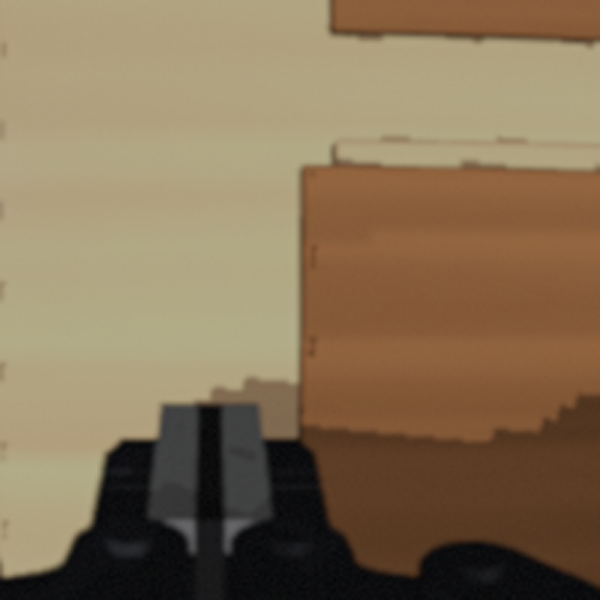

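>>> step_arm(
  plan=[
    {"dx": 0,"dy": -0.004,"dz": 0,"spin": 0},
    {"dx": 0,"dy": 0,"dz": 0.004,"spin": 0},
    {"dx": 0,"dy": 0.003,"dz": 0,"spin": 0},
    {"dx": 0,"dy": 0,"dz": 0,"spin": 0},
  ],
)

```text
time: 14.75
eef_pos: [629.5, -141.4, 102.8]
tool_rot: [-0.023, 1.0, 0.0, -0.0]
force: [-0.0, -2.4, 1.0]
gripper_width: -0.001
```

>>> step_arm(
  plan=[
    {"dx": 0,"dy": 0.002,"dz": 0,"spin": 0},
    {"dx": 0,"dy": 0.001,"dz": 0,"spin": 0},
    {"dx": 0,"dy": 0,"dz": 0,"spin": 0},
  ],
)

```text
time: 15.05
eef_pos: [629.2, -138.2, 102.9]
tool_rot: [-0.023, 1.0, 0.0, -0.0]
force: [-0.6, -0.8, 0.1]
gripper_width: -0.004
```

```bash
python3 see.py w18 250 150 200 200 3
```

```text
t 15.05 easel pos [  66.  -135.3    4.3] F [-0.6 -0.8  0.3] spin needed -0.0023 w -0.004
```

View pics/w18.png

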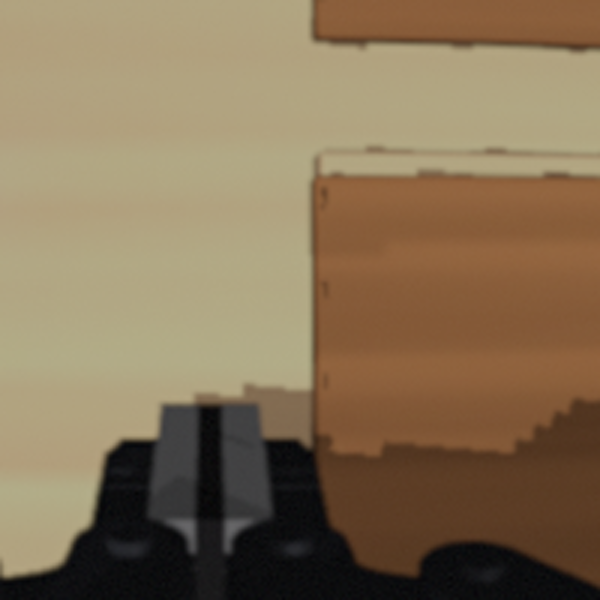

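```bash
python3 -c "
from h import *
print(ctrl.state()['q'].round(2))
go((68,-145,60),(112,10,80))"
```

```text
[ 0.03  0.53 -0.1  -0.   -0.94 -1.56]
t 15.1 easel pos [  66.  -135.3    4.3] F [ 0.3 -1.1  0.1] spin needed -0.0023 w 0.0
(68, -145, 60) tool delta mm [ 12.5  -9.7 -54.3]
(112, 10, 80) tool delta mm [-36.9 155.1 -30.7]
```

>>> step_arm(
  plan=[
    {"dx": 0,"dy": -0.006,"dz": 0,"spin": 0},
    {"dx": 0,"dy": -0.006,"dz": -0.02,"spin": 0},
    {"dx": 0,"dy": 0,"dz": -0.04,"spin": 0},
    {"dx": 0,"dy": 0.02,"dz": -0.04,"spin": -0.1428},
    {"dx": 0,"dy": 0.02,"dz": -0.02,"spin": -0.1428},
    {"dx": 0,"dy": 0.02,"dz": 0,"spin": -0.1428},
    {"dx": 0,"dy": 0.02,"dz": 0,"spin": -0.1428},
    {"dx": 0,"dy": 0.02,"dz": 0,"spin": -0.1428},
  ],
  jaw=40,
)

```text
time: 15.9
eef_pos: [598.1, -57.1, 223.1]
tool_rot: [-0.374, 0.928, 0.0, 0.0]
force: [-0.0, -0.9, -0.1]
gripper_width: 0.398
```

>>> step_arm(
  plan=[
    {"dx": 0,"dy": 0,"dz": 0,"spin": -0.1428},
    {"dx": 0,"dy": 0,"dz": 0,"spin": -0.1428},
    {"dx": 0,"dy": 0,"dz": 0,"spin": -0.1428},
    {"dx": 0,"dy": 0,"dz": 0,"spin": -0.1428},
    {"dx": 0,"dy": 0,"dz": 0,"spin": -0.1428},
    {"dx": 0,"dy": 0,"dz": 0,"spin": -0.1428},
    {"dx": 0,"dy": 0,"dz": 0,"spin": 0},
    {"dx": 0,"dy": 0,"dz": 0,"spin": 0},
  ],
)

```text
time: 16.7
eef_pos: [598.2, -57.9, 223.1]
tool_rot: [0.722, -0.692, -0.0, -0.0]
force: [-0.2, 0.0, 0.8]
gripper_width: 0.398
```

```bash
python3 see.py w19 0 0 640 480 1; python3 -c "
from h import *
go((135,5,90),yawoff=np.pi/2)
print(ctrl.state()['q'].round(2))"
```

```text
t 16.7 easel pos [ 70.9 -53.7 127.5] F [0.1 0.  0.8] spin needed -4.7179 w 0.398
t 16.75 easel pos [ 70.9 -53.7 127.6] F [-0.1 -0.1 -0.2] spin needed -6.2883 w 0.398
(135, 5, 90) tool delta mm [-59.1 -71.3  19.7]
[ 0.17  0.35 -0.07 -0.   -1.16 -0.13]
```

View pics/w19.png

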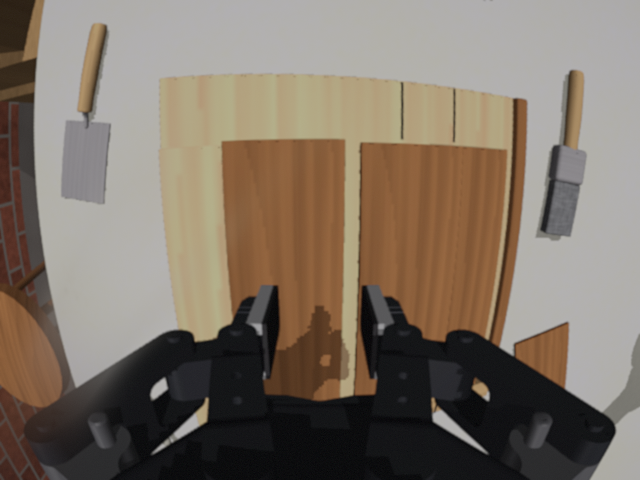

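```bash
python3 -c "
from h import *
go((105,15,60),(104,15,22),yawoff=np.pi/2)"
```

```text
t 16.75 easel pos [ 70.9 -53.7 127.6] F [-0.1 -0.1 -0.2] spin needed -6.2883 w 0.398
(105, 15, 60) tool delta mm [-69.  -50.1  56.4]
(104, 15, 22) tool delta mm [-0.  -8.9 37. ]
```

>>> step_arm(
  plan=[
    {"dx": -0.02,"dy": -0.015,"dz": 0,"spin": -0.005},
    {"dx": -0.03,"dy": -0.02,"dz": 0.015,"spin": 0},
    {"dx": -0.019,"dy": -0.015,"dz": 0.025,"spin": 0},
    {"dx": 0,"dy": -0.006,"dz": 0.025,"spin": 0},
    {"dx": 0,"dy": -0.003,"dz": 0.02,"spin": 0},
    {"dx": 0,"dy": 0,"dz": 0.008,"spin": 0},
    {"dx": 0,"dy": 0,"dz": 0,"spin": 0},
    {"dx": 0,"dy": 0,"dz": 0,"spin": 0},
  ],
)

```text
time: 17.55
eef_pos: [654.3, 13.8, 131.4]
tool_rot: [0.725, -0.689, 0.001, -0.001]
force: [-0.1, -0.0, -0.2]
gripper_width: 0.398
```

```bash
python3 see.py w20 100 100 400 300 2; python3 -c "
from h import *
go((103,15,13.5),yawoff=np.pi/2)"
```

```text
t 17.55 easel pos [104.7  15.3  23.6] F [-0.1 -0.  -0.1] spin needed -4.7103 w 0.398
t 17.6 easel pos [105.   15.3  24. ] F [0.3 0.3 0.1] spin needed -6.281 w 0.399
(103, 15, 13.5) tool delta mm [ 0.3 -0.8 10.7]
```

View pics/w20.png

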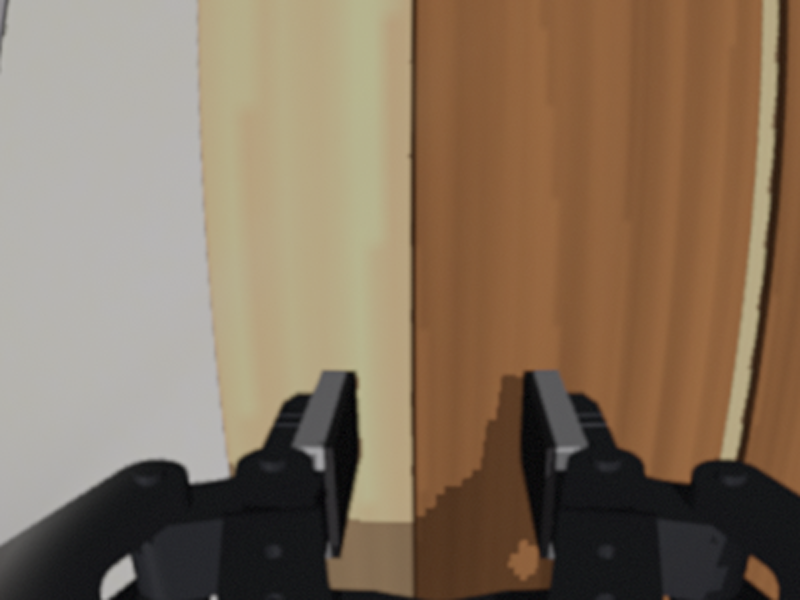

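>>> step_arm(
  plan=[
    {"dx": 0,"dy": 0,"dz": 0.005,"spin": 0},
    {"dx": 0,"dy": 0,"dz": 0.003,"spin": 0},
    {"dx": 0,"dy": 0,"dz": 0,"spin": 0},
  ],
)

```text
time: 17.9
eef_pos: [654.2, 13.9, 123.9]
tool_rot: [0.725, -0.689, 0.001, -0.001]
force: [-0.4, -0.5, 4.8]
gripper_width: 0.397
```

>>> step_arm(
  plan=[
    {"dx": 0,"dy": 0,"dz": 0.0015,"spin": 0},
    {"dx": 0,"dy": 0,"dz": 0,"spin": 0},
  ],
)

```text
time: 18.1
eef_pos: [654.3, 13.9, 123.7]
tool_rot: [0.725, -0.689, 0.001, -0.001]
force: [-2.9, 0.8, 8.7]
gripper_width: 0.4
```

>>> step_arm(
  plan=[
    {"dx": 0,"dy": 0,"dz": 0.0015,"spin": 0},
    {"dx": 0,"dy": 0,"dz": 0,"spin": 0},
  ],
)

```text
time: 18.3
eef_pos: [654.4, 13.9, 123.5]
tool_rot: [0.725, -0.688, 0.001, -0.001]
force: [-6.3, 1.2, 14.1]
gripper_width: 0.401
```

>>> step_arm(
  plan=[
    {"dx": 0,"dy": 0,"dz": 0.001,"spin": 0},
    {"dx": 0,"dy": 0,"dz": 0,"spin": 0},
  ],
)

```text
time: 18.5
eef_pos: [654.5, 13.9, 123.5]
tool_rot: [0.725, -0.688, 0.002, -0.001]
force: [-7.8, 1.6, 17.9]
gripper_width: 0.401
```

>>> step_arm(
  plan=[
    {"dx": 0,"dy": 0,"dz": -0.0047,"spin": 0},
    {"dx": 0,"dy": 0,"dz": 0,"spin": 0},
  ],
)

```text
time: 18.7
eef_pos: [654.2, 14.1, 124.0]
tool_rot: [0.725, -0.689, 0.001, -0.001]
force: [-0.5, 0.4, 0.9]
gripper_width: 0.402
```

>>> step_arm(
  plan=[
    {"dx": 0,"dy": 0.0048,"dz": 0.0013,"spin": 0},
    {"dx": 0,"dy": 0.0048,"dz": 0.0013,"spin": 0},
    {"dx": 0,"dy": 0.0048,"dz": 0.0013,"spin": 0},
    {"dx": 0,"dy": 0,"dz": 0,"spin": 0},
  ],
)

```text
time: 19.1
eef_pos: [640.4, 13.3, 120.1]
tool_rot: [0.725, -0.689, 0.001, -0.001]
force: [1.7, 0.4, 5.3]
gripper_width: 0.398
```

```bash
python3 see.py w21 100 100 400 300 2
```

```text
t 19.1 easel pos [88.3 15.4 16.2] F [3.1 0.3 4.6] spin needed -4.7092 w 0.398
```

View pics/w21.png

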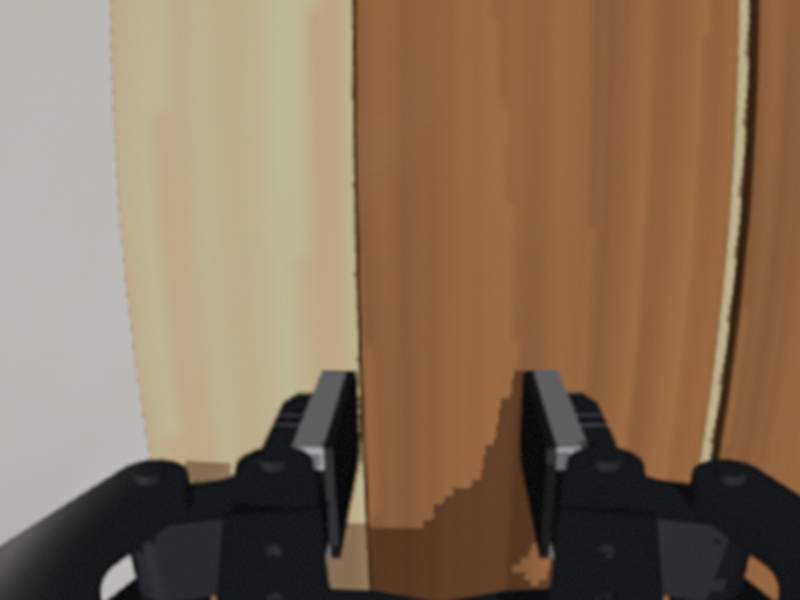

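>>> step_arm(
  plan=[
    {"dx": 0,"dy": 0,"dz": -0.001,"spin": 0},
    {"dx": 0,"dy": 0.0048,"dz": 0.0013,"spin": 0},
    {"dx": 0,"dy": 0.0048,"dz": 0.0013,"spin": 0},
    {"dx": 0,"dy": 0.0048,"dz": 0.0013,"spin": 0},
    {"dx": 0,"dy": 0.0048,"dz": 0.0013,"spin": 0},
    {"dx": 0,"dy": 0.0048,"dz": 0.0013,"spin": 0},
    {"dx": 0,"dy": 0.0048,"dz": 0.0013,"spin": 0},
    {"dx": 0,"dy": 0,"dz": 0,"spin": 0},
  ],
)

```text
time: 19.95
eef_pos: [609.3, 11.6, 111.9]
tool_rot: [0.725, -0.689, -0.001, 0.001]
force: [-0.6, 0.1, 2.5]
gripper_width: 0.4
```

```bash
python3 see.py w22 0 0 640 480 1; python3 - <<'E'
from h import *
d=ctrl.snapshot("side"); cv2.imwrite("pics/d22.png",cv2.resize(d["frame"][160:330,220:400],None,fx=4,fy=3.5,interpolation=cv2.INTER_CUBIC))
E
```

```text
t 19.95 easel pos [56.  15.2 16.4] F [0.1 0.2 2.6] spin needed -4.7099 w 0.4
```

View pics/w22.png

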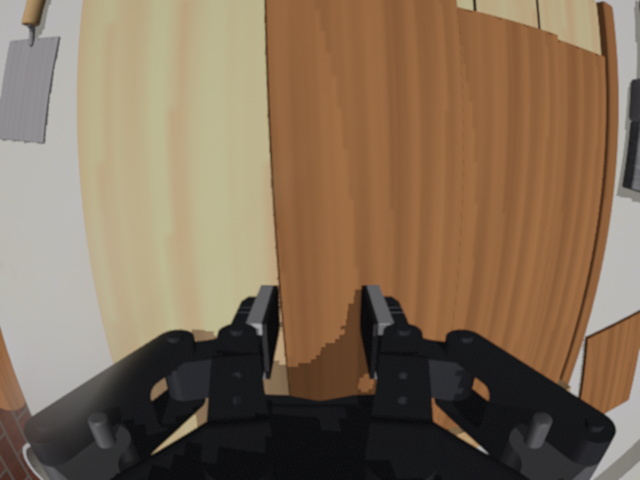

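View pics/d22.png

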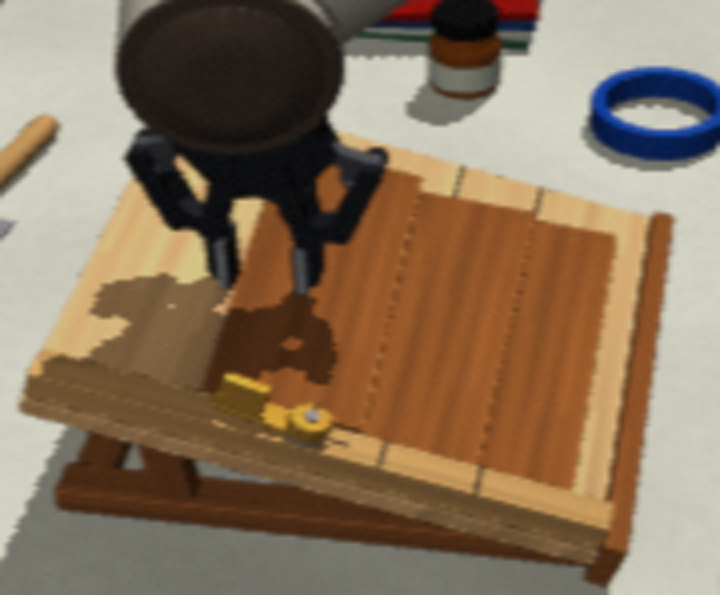

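```bash
python3 - <<'E'
from m import *
n="w22"
print("head edge",pts(n,[[265.5,20],[272,180],[286,380]],[15,0])); print("free low",pts(n,[[457,8]],[15.5,0])); print("line high margin",pts(n,[[475,11]],[0,0]),"low strip free",pts(n,[[558,38]],TOP))
E
```

```text
head edge [[ 76.6 -99.5  15. ]
 [ 74.  -37.6  15. ]
 [ 71.2  52.4  15. ]]
free low [[  -8.5 -117.5   15.5]]
line high margin [[ -31.7 -126.1    0. ]] low strip free [[ -80.3 -119.8   16.2]]
```

>>> step_arm(
  plan=[
    {"dx": 0,"dy": -0.006,"dz": -0.0016,"spin": 0},
    {"dx": 0.02,"dy": 0,"dz": 0,"spin": 0},
    {"dx": 0.02,"dy": 0,"dz": 0,"spin": 0},
    {"dx": 0,"dy": 0.0048,"dz": 0.0013,"spin": 0},
    {"dx": 0,"dy": 0.0048,"dz": 0.0013,"spin": 0},
    {"dx": 0,"dy": 0.0048,"dz": 0.0013,"spin": 0},
    {"dx": 0,"dy": 0.001,"dz": 0.0003,"spin": 0},
    {"dx": 0,"dy": 0,"dz": 0,"spin": 0},
  ],
)

```text
time: 20.85
eef_pos: [602.8, -28.2, 109.6]
tool_rot: [0.725, -0.689, -0.0, 0.0]
force: [1.0, -0.0, 2.6]
gripper_width: 0.397
```

```bash
python3 see.py w23 0 0 640 480 1
```

```text
t 20.85 easel pos [ 47.3 -24.2  16.4] F [ 1.6 -0.1  2.2] spin needed -4.7091 w 0.397
```

View pics/w23.png

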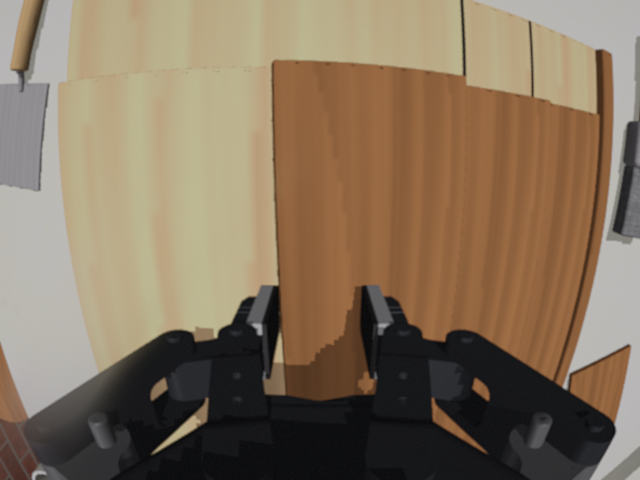

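```bash
python3 - <<'E'
from m import *
n="w23"
print("head edge",pts(n,[[273.5,65],[277.5,220],[285,380]],[15,0])); print("free low",pts(n,[[466,76]],[15.5,0])); print("line high margin",pts(n,[[465,50],[466,74]],[0,0]),"low strip free",pts(n,[[551,100]],TOP))
import cv2
f=np.load("w23.npz")["f"]; cv2.imwrite("pics/w23z.png",cv2.resize(f[40:120,430:570],None,fx=5,fy=5,interpolation=cv2.INTER_CUBIC))
E
```

```text
head edge [[  64.6 -120.8   15. ]
 [  63.5  -61.5   15. ]
 [  62.9   12.9   15. ]]
free low [[ -20.8 -124.3   15.5]]
line high margin [[ -32.3 -141.8    0. ]
 [ -32.6 -129.1    0. ]] low strip free [[ -80.3 -121.7   16.2]]
```

View pics/w23z.png

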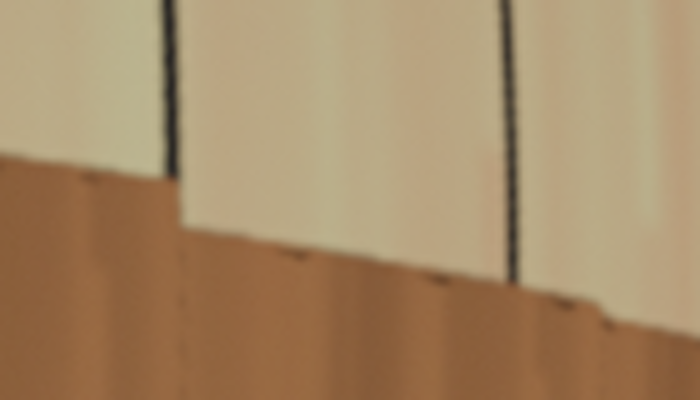

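>>> step_arm(
  plan=[
    {"dx": -0.006,"dy": -0.002,"dz": -0.0005,"spin": 0},
    {"dx": 0,"dy": 0.0048,"dz": 0.0013,"spin": 0},
    {"dx": 0,"dy": 0.0048,"dz": 0.0013,"spin": 0},
    {"dx": 0,"dy": 0.005,"dz": 0.0013,"spin": 0},
    {"dx": 0,"dy": 0,"dz": 0,"spin": 0},
  ],
)

```text
time: 21.4
eef_pos: [589.4, -23.1, 106.1]
tool_rot: [0.725, -0.689, -0.0, 0.0]
force: [1.0, 1.2, 3.7]
gripper_width: 0.402
```

```bash
python3 see.py w24 0 0 640 480 1; python3 -c "
import cv2,numpy as np
f=np.load('w24.npz')['f']; cv2.imwrite('pics/w24z.png',cv2.resize(f[20:120,400:560],None,fx=5,fy=5,interpolation=cv2.INTER_CUBIC))"
```

```text
t 21.4 easel pos [ 33.8 -18.5  16.4] F [2.  1.1 3.3] spin needed -4.7098 w 0.402
```

View pics/w24.png

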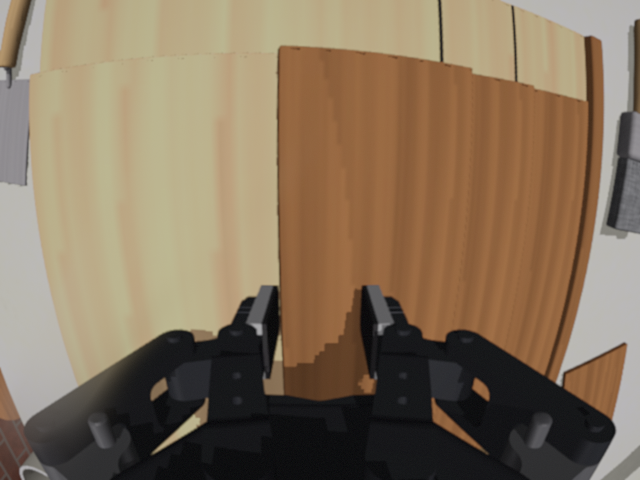

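View pics/w24z.png

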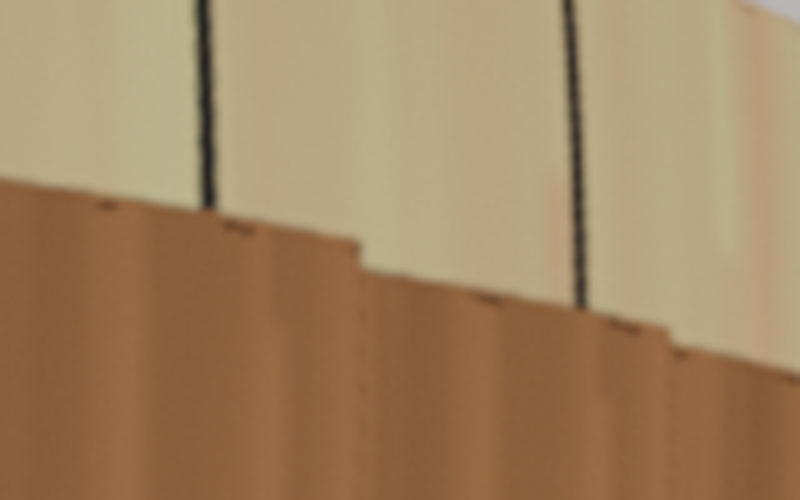

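```bash
python3 - <<'E'
from m import *
n="w24"
print("head edge",pts(n,[[279.5,50],[281.3,220],[284.5,380]],[15,0])); print("free low",pts(n,[[472,68]],[15.5,0])); print("line high margin",pts(n,[[440.5,20],[442,62]],[0,0]),"low line",pts(n,[[515,50]],[0,0]),"low strip free",pts(n,[[534,87]],TOP))
E
```

```text
head edge [[  48.8 -121.    15. ]
 [  48.5  -55.7   15. ]
 [  49.6   18.6   15. ]]
free low [[ -38.  -122.9   15.5]]
line high margin [[ -31.4 -149.3    0. ]
 [ -31.6 -127.2    0. ]] low line [[ -82.  -143.6    0. ]] low strip free [[ -79.7 -120.5   16.1]]
```

>>> step_arm(
  jaw=100,
  plan=[
    {"dx": 0,"dy": -0.006,"dz": -0.0016,"spin": 0},
    {"dx": 0,"dy": 0,"dz": -0.03,"spin": 0},
    {"dx": 0,"dy": 0,"dz": -0.03,"spin": 0.1428},
    {"dx": 0,"dy": 0,"dz": -0.02,"spin": 0.1428},
    {"dx": 0,"dy": 0,"dz": 0,"spin": 0.1428},
    {"dx": 0,"dy": 0,"dz": 0,"spin": 0.1428},
    {"dx": 0,"dy": 0,"dz": 0,"spin": 0.1428},
    {"dx": 0,"dy": 0,"dz": 0,"spin": 0.1428},
  ],
)

```text
time: 22.25
eef_pos: [595.0, -23.2, 186.4]
tool_rot: [-0.37, 0.929, 0.001, -0.002]
force: [0.4, -0.8, 0.3]
gripper_width: 1.001
```

>>> step_arm(
  plan=[
    {"dx": 0.02,"dy": 0,"dz": 0,"spin": 0.1428},
    {"dx": 0.03,"dy": 0,"dz": 0,"spin": 0.1428},
    {"dx": 0.03,"dy": 0,"dz": 0,"spin": 0.1428},
    {"dx": 0.02,"dy": 0,"dz": 0,"spin": 0.1428},
    {"dx": 0,"dy": 0,"dz": 0,"spin": 0.1428},
    {"dx": 0,"dy": 0,"dz": 0,"spin": 0},
  ],
)

```text
time: 22.85
eef_pos: [510.6, -75.1, 187.1]
tool_rot: [-0.025, 1.0, 0.0, -0.002]
force: [0.3, -0.4, -0.0]
gripper_width: 1.0
```

```bash
python3 see.py w25 0 0 640 480 1; python3 -c "
from h import *
go((-60,0,18),(-60,0,4.5))"
```

```text
t 22.85 easel pos [-23.8 -66.7 115.6] F [ 0.3 -0.4 -0.1] spin needed 0.0019 w 1.0
t 22.9 easel pos [-23.1 -66.5 115.5] F [-0.5  0.4 -0.2] spin needed 0.0049 w 0.996
(-60, 0, 18) tool delta mm [  9.8  66.5 103.7]
(-60, 0, 4.5) tool delta mm [-3.5 -0.  13. ]
```

View pics/w25.png

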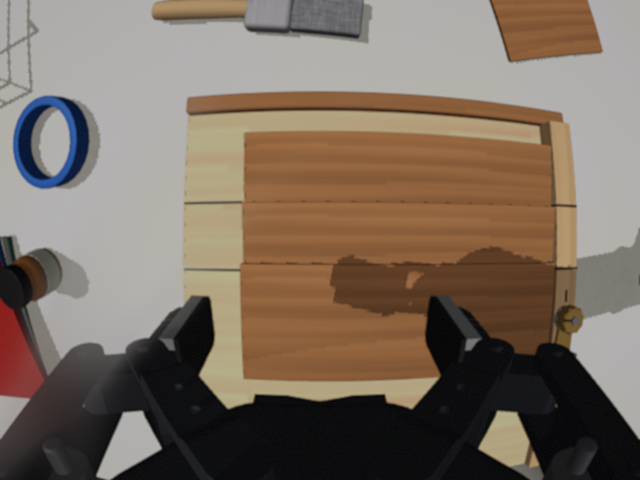

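```bash
python3 -c "
import cv2,numpy as np
f=np.load('w25.npz')['f']
def c(x,y): return cv2.resize(f[y:y+100,x:x+80],None,fx=5,fy=5,interpolation=cv2.INTER_CUBIC)
cv2.imwrite('pics/w25z.png',np.hstack([c(180,190),c(510,190)]))"
```

```text
(no output)
```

View pics/w25z.png

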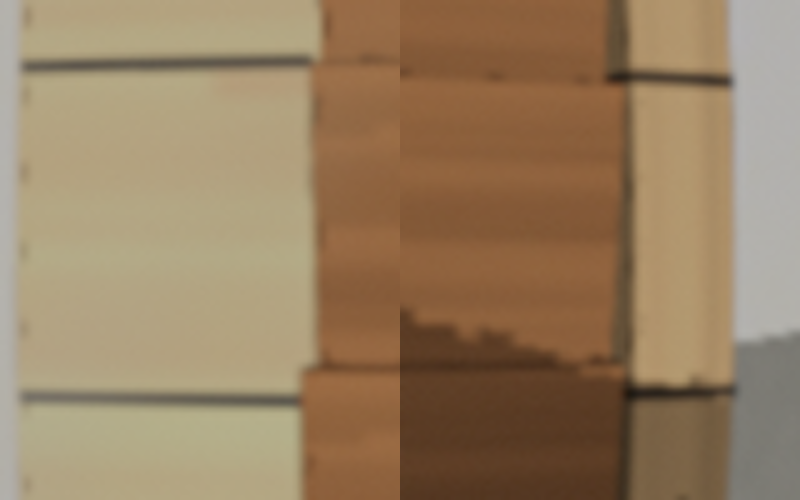

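```bash
python3 - <<'E'
from m import *
n="w25"
P=lambda x,y,ox=180:[ox+x/5,190+y/5]
Q=lambda x,y:P(x-400,y,510)
print("up free,rail",pts(n,[P(302,368),Q(625,368)],[16.3,0]))
print("low free,rail",pts(n,[P(313,65),Q(622,80)],TOP))
print("margin lo,hi",pts(n,[P(22,67),P(308,61),P(22,397),P(300,402)],[0,0]))
print("rail lo hi",pts(n,[Q(630,77),Q(732,82),Q(630,392),Q(735,391)],[18,0]))
E
```

```text
up free,rail [[ -35.2 -121.3   16.3]
 [ -33.5  120.8   16.3]]
low free,rail [[ -77.4 -120.    15.9]
 [ -79.3  120.6   16.1]]
margin lo,hi [[ -79.6 -169.6    0. ]
 [ -79.7 -124.1    0. ]
 [ -29.2 -169.3    0. ]
 [ -29.2 -125.1    0. ]]
rail lo hi [[-79.7 120.9  18. ]
 [-79.8 143.3  18. ]
 [-29.8 120.7  18. ]
 [-29.3 143.8  18. ]]
```

>>> step_arm(
  plan=[
    {"dx": 0.006,"dy": 0.03,"dz": 0.02,"spin": 0.003},
    {"dx": 0.004,"dy": 0.025,"dz": 0.03,"spin": 0},
    {"dx": 0,"dy": 0.011,"dz": 0.03,"spin": 0},
    {"dx": 0,"dy": 0,"dz": 0.018,"spin": 0},
    {"dx": 0,"dy": 0,"dz": 0.005,"spin": 0},
    {"dx": 0,"dy": 0,"dz": 0,"spin": 0},
    {"dx": 0,"dy": 0,"dz": 0,"spin": 0},
  ],
)

```text
time: 23.6
eef_pos: [499.6, -9.4, 85.6]
tool_rot: [-0.024, 1.0, 0.0, 0.001]
force: [0.4, -0.5, 0.3]
gripper_width: 0.997
```

```bash
python3 -c "
from h import *
go((-60,0,4.5))"
```

```text
t 23.6 easel pos [-57.5  -0.4  19.5] F [ 0.5 -0.6  0.2] spin needed 0.0004 w 0.997
(-60, 0, 4.5) tool delta mm [-1.5  0.4 15.2]
```

>>> step_arm(
  plan=[
    {"dx": 0,"dy": 0,"dz": 0.006,"spin": 0},
    {"dx": 0.001,"dy": 0,"dz": 0.005,"spin": 0},
    {"dx": 0,"dy": 0,"dz": 0.002,"spin": 0},
    {"dx": 0,"dy": 0,"dz": 0,"spin": 0},
    {"dx": 0,"dy": 0,"dz": 0,"spin": 0},
  ],
)

```text
time: 24.1
eef_pos: [497.9, -9.4, 72.0]
tool_rot: [-0.024, 1.0, 0.0, 0.0]
force: [-0.7, -0.0, 0.5]
gripper_width: 1.001
```

```bash
python3 -c "
from h import *
go((-60,0,4.5),(-45,0,2.6))"
```

```text
t 24.1 easel pos [-62.7  -0.4   6.9] F [-0.6 -0.   0.7] spin needed -0.0003 w 1.001
(-60, 0, 4.5) tool delta mm [-3.2  0.4  1.6]
(-45, 0, 2.6) tool delta mm [-15.   0.  -2.]
```

>>> step_arm(
  plan=[
    {"dx": -0.0032,"dy": 0,"dz": 0.0013,"spin": 0},
    {"dx": -0.003,"dy": 0,"dz": -0.0004,"spin": 0},
    {"dx": -0.003,"dy": 0,"dz": -0.0004,"spin": 0},
    {"dx": -0.003,"dy": 0,"dz": -0.0004,"spin": 0},
    {"dx": -0.002,"dy": 0,"dz": -0.0003,"spin": 0},
    {"dx": 0,"dy": 0,"dz": 0,"spin": 0},
  ],
)

```text
time: 24.7
eef_pos: [512.1, -8.8, 72.0]
tool_rot: [-0.024, 1.0, -0.0, -0.0]
force: [0.2, 0.1, 0.2]
gripper_width: 1.0
```

```bash
python3 -c "
from h import *
go((-45,0,2.6))"
```

```text
t 24.7 easel pos [-49.   -0.4   3.2] F [0.3 0.1 0.1] spin needed -0.0005 w 1.0
(-45, 0, 2.6) tool delta mm [-4.   0.5 -0.4]
```

>>> step_arm(
  plan=[
    {"dx": -0.002,"dy": 0,"dz": -0.0003,"spin": 0},
    {"dx": -0.002,"dy": 0,"dz": -0.0003,"spin": 0},
    {"dx": 0,"dy": 0,"dz": 0,"spin": 0},
    {"dx": 0,"dy": 0,"dz": 0,"spin": 0},
  ],
)

```text
time: 25.1
eef_pos: [516.3, -8.5, 72.8]
tool_rot: [-0.024, 1.0, 0.0, 0.0]
force: [-0.1, 0.1, 0.6]
gripper_width: 0.998
```

```bash
python3 see.py w26 0 0 640 480 1
```

```text
t 25.1 easel pos [-44.7  -0.4   2.9] F [0.1 0.1 0.6] spin needed -0.0003 w 0.998
```

View pics/w26.png

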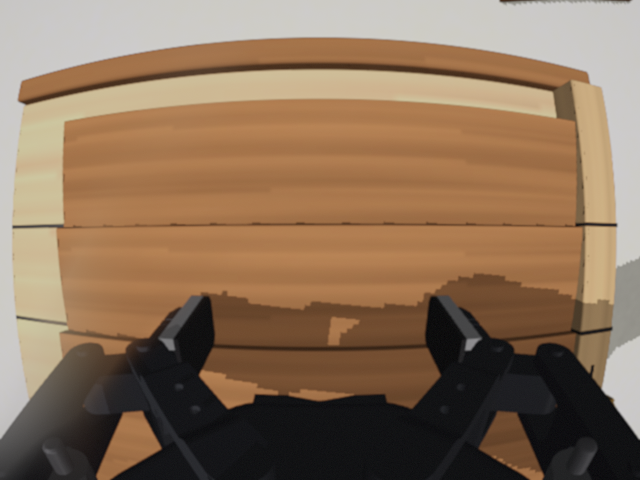

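>>> step_arm(
  jaw=0,
  plan=[
    {"dx": 0.006,"dy": 0,"dz": -0.001,"spin": 0},
    {"dx": 0.004,"dy": 0,"dz": -0.03,"spin": 0},
    {"dx": 0,"dy": -0.005,"dz": -0.04,"spin": 0},
    {"dx": -0.02,"dy": -0.02,"dz": -0.035,"spin": 0},
    {"dx": -0.03,"dy": -0.025,"dz": -0.01,"spin": 0},
    {"dx": -0.01,"dy": -0.01,"dz": 0,"spin": 0},
    {"dx": 0,"dy": 0,"dz": 0,"spin": 0},
    {"dx": 0,"dy": 0,"dz": 0,"spin": 0},
  ],
)

```text
time: 25.95
eef_pos: [567.5, -66.1, 187.3]
tool_rot: [-0.023, 1.0, 0.0, -0.002]
force: [-0.0, -0.0, 0.1]
gripper_width: -0.002
```

```bash
python3 see.py w27 0 0 640 480 1; python3 -c "
import cv2,numpy as np
f=np.load('w27.npz')['f']
def c(x,y): return cv2.resize(f[y:y+100,x:x+80],None,fx=5,fy=5,interpolation=cv2.INTER_CUBIC)
cv2.imwrite('pics/w27z.png',np.hstack([c(180,170),c(510,170)]))"
```

```text
t 25.95 easel pos [ 31.6 -60.3 101. ] F [-0.  -0.   0.1] spin needed -0.0012 w -0.002
```

View pics/w27.png

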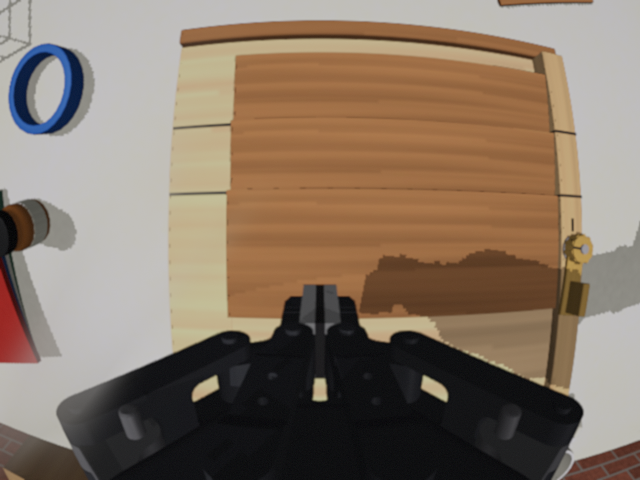

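View pics/w27z.png

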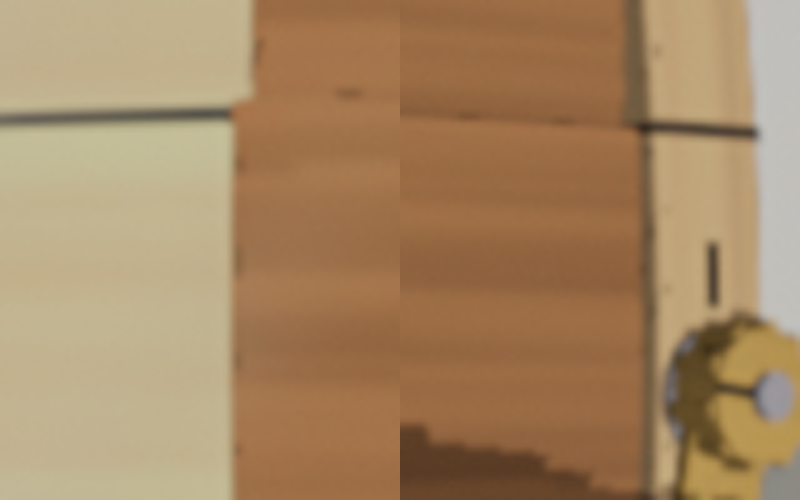

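```bash
python3 - <<'E'
from m import *
n="w27"
P=lambda x,y,ox=180:[ox+x/5,170+y/5]
Q=lambda x,y:P(x-400,y,510)
print("up free,rail",pts(n,[P(234,102),Q(642,127)],[16.3,0]), "head",pts(n,[[228,316.5]],[15,0]))
print("low free",pts(n,[[231,120]],TOP))
print("margin hi,lo",pts(n,[P(0,120),P(230,112),[173,128],[230,124]],[0,0]))
print("rail hi",pts(n,[Q(652,127),Q(757,134)],[18,0]))
print("collar",pts(n,[Q(775,394)],[32,0]),pts(n,[[577,285]],[41,0]))
go()
E
```

```text
up free,rail [[ -29.2 -121.4   16.3]
 [ -30.   120.5   16.3]] head [[  54.9 -121.5   15. ]]
low free [[ -78.3 -120.4   16. ]]
margin hi,lo [[ -29.9 -161.4    0. ]
 [ -30.1 -126.1    0. ]
 [ -80.7 -170.    -0. ]
 [ -80.8 -125.     0. ]]
rail hi [[-29.8 121.2  18. ]
 [-29.8 143.5  18. ]]
collar [[ 10.2 134.1  32. ]] [[ 35.2 119.3  41. ]]
t 26.0 easel pos [ 31.6 -60.1 101.2] F [-0.2  0.3  1. ] spin needed -0.0005 w -0.005
```

>>> step_arm(
  plan=[
    {"dx": 0,"dy": -0.02,"dz": 0,"spin": -0.1428},
    {"dx": 0,"dy": 0,"dz": 0,"spin": -0.1428},
    {"dx": 0,"dy": 0,"dz": 0,"spin": -0.1428},
    {"dx": 0,"dy": 0,"dz": 0,"spin": -0.1428},
    {"dx": 0,"dy": 0,"dz": 0,"spin": -0.1428},
    {"dx": 0,"dy": 0,"dz": 0,"spin": -0.1428},
    {"dx": 0,"dy": 0,"dz": 0,"spin": -0.1428},
    {"dx": 0,"dy": 0,"dz": 0,"spin": -0.1428},
  ],
)

```text
time: 26.8
eef_pos: [568.6, -85.2, 188.1]
tool_rot: [-0.564, 0.826, 0.001, -0.001]
force: [-0.3, 0.4, -0.5]
gripper_width: 0.001
```

>>> step_arm(
  plan=[
    {"dx": 0.02,"dy": 0,"dz": 0,"spin": -0.1428},
    {"dx": 0.025,"dy": 0,"dz": 0,"spin": -0.1428},
    {"dx": 0.02,"dy": 0,"dz": 0,"spin": -0.1428},
    {"dx": 0,"dy": 0,"dz": 0,"spin": 0},
    {"dx": 0,"dy": 0,"dz": 0,"spin": 0},
  ],
)

```text
time: 27.3
eef_pos: [553.8, -148.3, 188.3]
tool_rot: [0.723, -0.691, -0.0, 0.0]
force: [0.1, 0.5, -0.0]
gripper_width: -0.001
```

```bash
python3 -c "
from h import *
go((13,-146,40),(13,-146,10),yawoff=-np.pi*1.5)"
```

```text
t 27.3 easel pos [  14.9 -141.8  106.5] F [ 0.1  0.5 -0.1] spin needed -0.0023 w -0.001
(13, -146, 40) tool delta mm [  4.2 -15.5  64.7]
(13, -146, 10) tool delta mm [-0.  -7.8 29. ]
```

>>> step_arm(
  plan=[
    {"dx": 0.003,"dy": -0.008,"dz": 0.025,"spin": -0.002},
    {"dx": 0.001,"dy": -0.008,"dz": 0.03,"spin": 0},
    {"dx": 0,"dy": -0.005,"dz": 0.02,"spin": 0},
    {"dx": 0,"dy": -0.0023,"dz": 0.014,"spin": 0},
    {"dx": 0,"dy": 0,"dz": 0.004,"spin": 0},
    {"dx": 0,"dy": 0,"dz": 0,"spin": 0},
    {"dx": 0,"dy": 0,"dz": 0,"spin": 0},
  ],
)

```text
time: 28.0
eef_pos: [578.6, -151.5, 96.8]
tool_rot: [0.725, -0.689, 0.001, -0.001]
force: [-0.6, 0.2, 0.3]
gripper_width: -0.0
```

```bash
python3 see.py w28 200 120 300 225 2.6 2>/dev/null || python3 see.py w28 200 120 300 225 2; python3 -c "
from h import *
go((13,-146,10),yawoff=-np.pi*1.5)"
```

```text
t 28.0 easel pos [  14.9 -146.2   11.8] F [-0.5  0.2  0.4] spin needed -4.7105 w -0.0
t 28.05 easel pos [  15.  -146.3   12. ] F [0.7 0.1 0.4] spin needed 0.0019 w -0.001
(13, -146, 10) tool delta mm [-0.3  1.5  2.4]
```

View pics/w28.png

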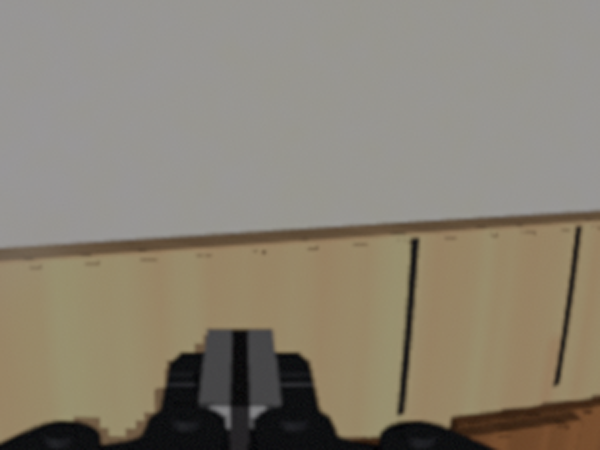

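>>> step_arm(
  plan=[
    {"dx": 0,"dy": 0.0015,"dz": 0.002,"spin": 0},
    {"dx": -0.005,"dy": 0,"dz": 0,"spin": 0},
    {"dx": -0.005,"dy": 0,"dz": 0,"spin": 0},
    {"dx": -0.002,"dy": 0,"dz": 0,"spin": 0},
    {"dx": 0,"dy": 0,"dz": 0,"spin": 0},
  ],
)

```text
time: 28.55
eef_pos: [576.0, -139.3, 93.9]
tool_rot: [0.725, -0.689, 0.0, -0.0]
force: [0.3, 0.3, -0.6]
gripper_width: -0.001
```

>>> step_arm(
  plan=[
    {"dx": -0.001,"dy": 0,"dz": 0,"spin": 0},
    {"dx": 0,"dy": 0,"dz": 0,"spin": 0},
  ],
)

```text
time: 28.75
eef_pos: [575.9, -138.7, 93.7]
tool_rot: [0.725, -0.689, -0.0, 0.0]
force: [0.1, -1.2, -0.3]
gripper_width: 0.0
```

```bash
python3 -c "
from h import *
go((13,-132,10),yawoff=-np.pi*1.5)"
```

```text
t 28.75 easel pos [  12.1 -133.3    9.3] F [-0.  -1.2 -0.3] spin needed 0.0017 w 0.0
(13, -132, 10) tool delta mm [-1.3 -0.7 -0.9]
```

>>> step_arm(
  plan=[
    {"dx": -0.0007,"dy": 0,"dz": 0,"spin": 0},
    {"dx": 0,"dy": 0,"dz": 0,"spin": 0},
  ],
)

```text
time: 28.95
eef_pos: [575.8, -138.2, 93.7]
tool_rot: [0.724, -0.689, -0.0, 0.0]
force: [0.5, -1.0, 0.2]
gripper_width: 0.004
```

>>> step_arm(
  plan=[
    {"dx": -0.0007,"dy": 0,"dz": 0,"spin": 0},
    {"dx": 0,"dy": 0,"dz": 0,"spin": 0},
  ],
)

```text
time: 29.15
eef_pos: [575.8, -137.4, 93.7]
tool_rot: [0.724, -0.689, -0.0, 0.0]
force: [0.2, 0.3, 0.7]
gripper_width: 0.004
```

>>> step_arm(
  plan=[
    {"dx": -0.0005,"dy": 0,"dz": 0,"spin": 0},
    {"dx": 0,"dy": 0,"dz": 0,"spin": 0},
  ],
)

```text
time: 29.35
eef_pos: [575.6, -137.2, 93.7]
tool_rot: [0.724, -0.689, -0.0, 0.0]
force: [-0.2, -2.3, -0.7]
gripper_width: 0.0
```

>>> step_arm(
  plan=[
    {"dx": -0.0005,"dy": 0,"dz": 0,"spin": 0},
    {"dx": 0,"dy": 0,"dz": 0,"spin": 0},
  ],
)

```text
time: 29.55
eef_pos: [575.5, -137.0, 93.7]
tool_rot: [0.724, -0.689, 0.0, 0.001]
force: [-0.8, -6.0, -1.0]
gripper_width: 0.002
```

>>> step_arm(
  plan=[
    {"dx": -0.0005,"dy": 0,"dz": 0,"spin": 0},
    {"dx": 0,"dy": 0,"dz": 0,"spin": 0},
  ],
)

```text
time: 29.75
eef_pos: [575.4, -137.0, 93.7]
tool_rot: [0.724, -0.689, 0.0, 0.001]
force: [0.5, -7.6, -1.1]
gripper_width: 0.005
```

>>> step_arm(
  plan=[
    {"dx": -0.0004,"dy": 0,"dz": 0,"spin": 0},
    {"dx": 0,"dy": 0,"dz": 0,"spin": 0},
  ],
)

```text
time: 29.95
eef_pos: [575.4, -137.0, 93.8]
tool_rot: [0.724, -0.689, 0.0, 0.001]
force: [-1.2, -7.9, -0.1]
gripper_width: -0.001
```

>>> step_arm(
  plan=[
    {"dx": -0.0006,"dy": 0,"dz": 0,"spin": 0},
    {"dx": 0,"dy": 0,"dz": 0,"spin": 0},
  ],
)

```text
time: 30.15
eef_pos: [575.3, -136.9, 93.9]
tool_rot: [0.724, -0.689, 0.001, 0.001]
force: [-0.8, -9.7, -1.5]
gripper_width: -0.002
```

>>> step_arm(
  plan=[
    {"dx": -0.0005,"dy": 0,"dz": 0,"spin": 0},
    {"dx": 0,"dy": 0,"dz": 0,"spin": 0},
    {"dx": 0,"dy": 0,"dz": 0,"spin": 0},
  ],
)

```text
time: 30.45
eef_pos: [575.3, -136.9, 94.0]
tool_rot: [0.724, -0.689, 0.001, 0.001]
force: [-0.4, -12.3, -1.7]
gripper_width: 0.003
```

```bash
python3 - <<'E'
from h import *
go(yawoff=-np.pi*1.5)
d=ctrl.snapshot("side"); cv2.imwrite("pics/d30.png",cv2.resize(d["frame"][160:330,220:400],None,fx=4,fy=3.5,interpolation=cv2.INTER_CUBIC))
d=ctrl.snapshot("scene"); cv2.imwrite("pics/s30.png",cv2.resize(d["frame"][195:325,230:390],None,fx=5,fy=4.6,interpolation=cv2.INTER_CUBIC))
E
```

```text
t 30.45 easel pos [  11.7 -131.5    9.7] F [ -1.4 -12.3  -1.4] spin needed 0.0015 w 0.003
```

View pics/d30.png

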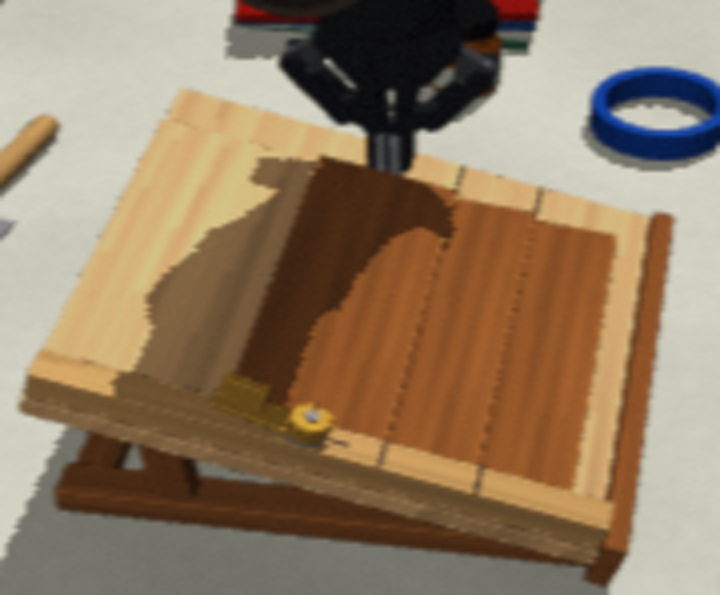

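View pics/s30.png

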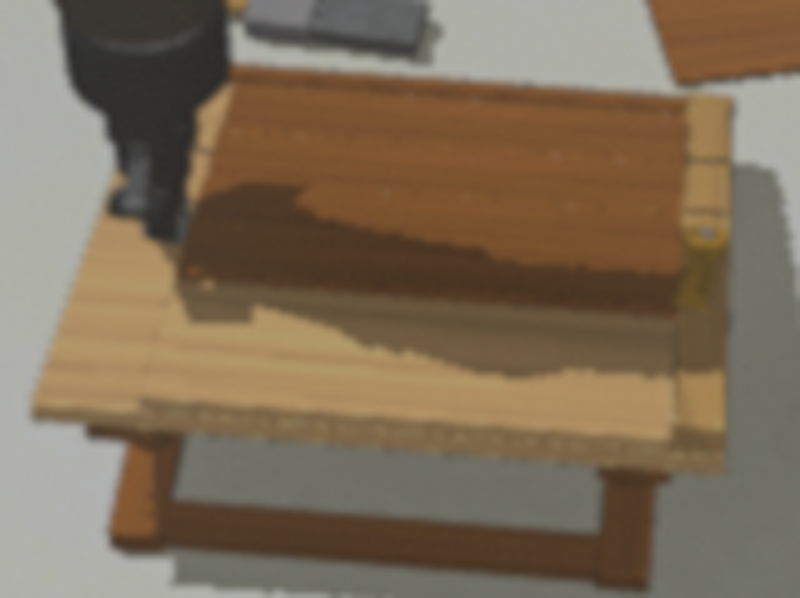

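>>> step_arm(
  plan=[
    {"dx": -0.0006,"dy": 0,"dz": 0,"spin": 0},
    {"dx": 0,"dy": 0,"dz": 0,"spin": 0},
    {"dx": 0,"dy": 0,"dz": 0,"spin": 0},
  ],
)

```text
time: 30.85
eef_pos: [575.3, -136.8, 94.1]
tool_rot: [0.724, -0.689, 0.001, 0.002]
force: [-0.7, -15.5, -0.8]
gripper_width: -0.004
```

>>> step_arm(
  plan=[
    {"dx": 0.005,"dy": 0,"dz": 0,"spin": 0},
    {"dx": 0.01,"dy": 0,"dz": -0.01,"spin": 0},
    {"dx": 0,"dy": 0,"dz": -0.035,"spin": 0},
    {"dx": 0,"dy": 0,"dz": -0.04,"spin": 0.1428},
    {"dx": 0,"dy": 0,"dz": -0.025,"spin": 0.1428},
    {"dx": 0,"dy": 0,"dz": 0,"spin": 0.1428},
    {"dx": 0,"dy": 0,"dz": 0,"spin": 0.1428},
    {"dx": 0,"dy": 0,"dz": 0,"spin": 0.1428},
  ],
)

```text
time: 31.65
eef_pos: [576.8, -148.4, 205.1]
tool_rot: [-0.435, 0.9, -0.0, 0.001]
force: [-0.6, 0.1, -0.8]
gripper_width: 0.0
```

>>> step_arm(
  plan=[
    {"dx": 0,"dy": 0,"dz": 0,"spin": 0.1428},
    {"dx": 0,"dy": 0,"dz": 0,"spin": 0.1428},
    {"dx": 0,"dy": 0.01,"dz": 0,"spin": 0.1428},
    {"dx": 0,"dy": 0.03,"dz": 0,"spin": 0.1428},
    {"dx": 0,"dy": 0.03,"dz": 0,"spin": 0.1428},
    {"dx": 0,"dy": 0.025,"dz": 0,"spin": 0.1428},
    {"dx": 0,"dy": 0,"dz": 0,"spin": 0},
    {"dx": 0,"dy": 0,"dz": 0,"spin": 0},
  ],
)

```text
time: 32.45
eef_pos: [542.5, -60.6, 204.7]
tool_rot: [-0.026, 1.0, 0.0, 0.001]
force: [0.2, 0.0, 0.4]
gripper_width: 0.001
```

```bash
python3 see.py w31 0 0 640 480 1
```

```text
t 32.45 easel pos [ 12.3 -53.7 124.1] F [0.2 0.  0.3] spin needed 0.0048 w 0.001
```

View pics/w31.png

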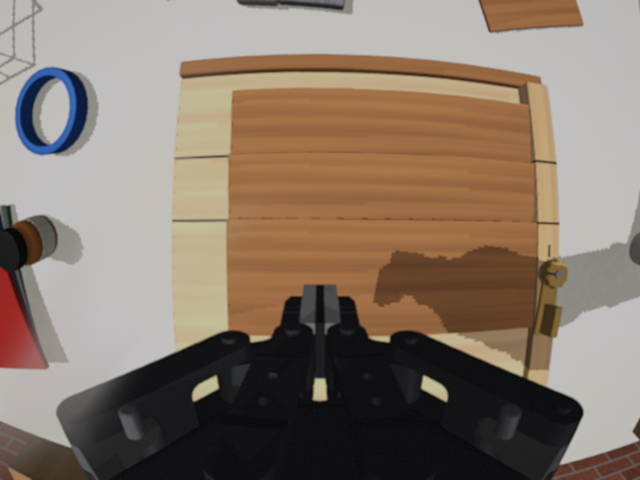

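```bash
python3 -c "
import cv2,numpy as np
f=np.load('w31.npz')['f']
def c(x,y): return cv2.resize(f[y:y+100,x:x+80],None,fx=5,fy=5,interpolation=cv2.INTER_CUBIC)
cv2.imwrite('pics/w31z.png',np.hstack([c(165,140),c(490,140)]))
cv2.imwrite('pics/w31y.png',cv2.resize(f[230:350,500:600],None,fx=5,fy=5,interpolation=cv2.INTER_CUBIC))"
```

```text
(no output)
```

View pics/w31z.png

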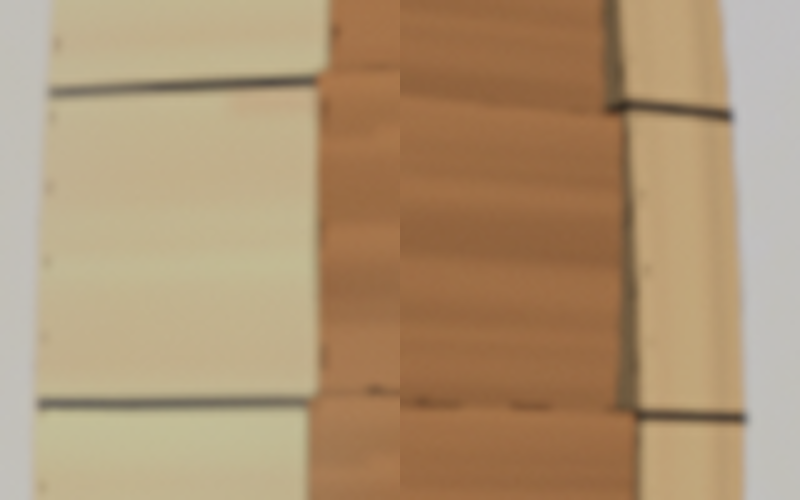

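View pics/w31y.png

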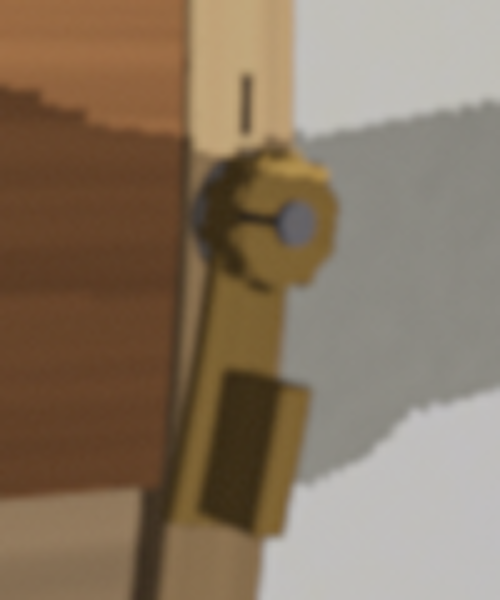

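```bash
python3 - <<'E'
from m import *
n="w31"
P=lambda x,y,ox=165:[ox+x/5,140+y/5]
Q=lambda x,y:P(x-400,y,490)
C=lambda x,y:[500+x/5,230+y/5]
print("up free,rail",pts(n,[P(308,397),Q(637,411)],[16.3,0]))
print("low free,rail",pts(n,[P(318,72),Q(620,108)],TOP))
print("margin lo,hi",pts(n,[P(50,93),P(315,80),P(38,404),P(305,401)],[0,0]))
print("rail lo hi",pts(n,[Q(627,105),Q(730,116),Q(638,415),Q(745,419)],[18,0]))
print("collar",pts(n,[C(297,222)],[32,0]),"fin top", pts(n,[C(308,388),C(285,380),C(280,535),C(255,530)],[41,0]))
print("tongue end",pts(n,[C(168,522),C(255,530)],[23,0]))
go((58,150,70))
E
```

```text
up free,rail [[ -29.7 -120.4   16.3]
 [ -30.4  121.3   16.3]]
low free,rail [[ -77.8 -120.4   15.9]
 [ -79.8  120.5   16.1]]
margin lo,hi [[ -80.  -169.7    0. ]
 [ -80.2 -124.8    0. ]
 [ -29.8 -169.7    0. ]
 [ -30.  -125.1    0. ]]
rail lo hi [[-80.  120.8  18. ]
 [-80.  142.6  18. ]
 [-29.7 120.3  18. ]
 [-29.6 143.   18. ]]
collar [[ 10.5 133.6  32. ]] fin top [[ 35.2 131.1  41. ]
 [ 33.6 126.2  41. ]
 [ 58.  128.2  41. ]
 [ 56.7 122.9  41. ]]
tongue end [[ 59.2 117.9  23. ]
 [ 62.2 136.3  23. ]]
t 32.5 easel pos [ 12.2 -54.2 123.8] F [0.1 0.3 1.3] spin needed 0.0036 w -0.003
(58, 150, 70) tool delta mm [-58.9 204.   40.3]
```

```bash
cat > arc.py <<'E'
from h import *
def C(a,clear=0):
    r=42-12*a/1.571; h=11*np.sin(a)+12.5*np.cos(a)+3.5+clear
    return np.array([10+r*np.cos(a)+h*np.sin(a),131-r*np.sin(a)+h*np.cos(a),28])
pts_=[C(0.16,8)+[0,0,45],C(0.16,8)]+[C(a) for a in (0.16,.3,.5,.7,.9,1.1,1.3,1.45,1.571)]
if __name__=="__main__": go(*[p.round(1) for p in pts_])
E
python3 arc.py
```

```text
t 32.5 easel pos [ 12.2 -54.2 123.8] F [0.1 0.3 1.3] spin needed 0.0036 w -0.003
[ 54.3 149.8  73. ] tool delta mm [-54.5 203.8  38.3]
[ 54.3 149.8  28. ] tool delta mm [-11.6  -0.1  43.5]
[ 53.1 141.9  28. ] tool delta mm [ 1.2 -7.9  0.3]
[ 53.5 137.1  28. ] tool delta mm [-0.4 -4.8 -0.1]
[ 53. 130.  28.] tool delta mm [ 0.5 -7.1  0.1]
[ 51.  122.8  28. ] tool delta mm [ 2.  -7.2  0.5]
[ 47.4 115.8  28. ] tool delta mm [ 3.5 -7.   0.9]
[ 42.1 109.7  28. ] tool delta mm [ 5.1 -6.1  1.4]
[ 35.4 104.8  28. ] tool delta mm [ 6.5 -4.9  1.7]
[ 29.5 102.2  28. ] tool delta mm [ 5.7 -2.6  1.5]
[ 24.5 101.   28. ] tool delta mm [ 4.8 -1.2  1.3]
```

>>> step_arm(
  plan=[
    {"dx": -0.007,"dy": 0.025,"dz": 0,"spin": 0.004},
    {"dx": -0.01,"dy": 0.04,"dz": 0,"spin": 0},
    {"dx": -0.01,"dy": 0.04,"dz": 0,"spin": 0},
    {"dx": -0.01,"dy": 0.04,"dz": 0,"spin": 0},
    {"dx": -0.01,"dy": 0.04,"dz": 0.01,"spin": 0},
    {"dx": -0.0075,"dy": 0.019,"dz": 0.028,"spin": 0},
    {"dx": 0,"dy": 0,"dz": 0,"spin": 0},
    {"dx": 0,"dy": 0,"dz": 0,"spin": 0},
  ],
)

```text
time: 33.3
eef_pos: [587.3, 144.5, 165.0]
tool_rot: [-0.023, 1.0, -0.001, -0.001]
force: [-0.0, 0.4, 0.1]
gripper_width: 0.001
```

```bash
python3 see.py w32 0 0 640 480 1; python3 arc.py | head -3
```

```text
t 33.3 easel pos [ 54.7 149.   71.7] F [0.  0.4 0.1] spin needed -0.0019 w 0.001
t 33.35 easel pos [ 55.4 148.7  72.6] F [ 0.6 -0.2  0.4] spin needed -0.0026 w -0.004
[ 54.3 149.8  73. ] tool delta mm [ 1.1  1.1 -0.1]
[ 54.3 149.8  28. ] tool delta mm [-11.6   0.   43.5]
```

View pics/w32.png

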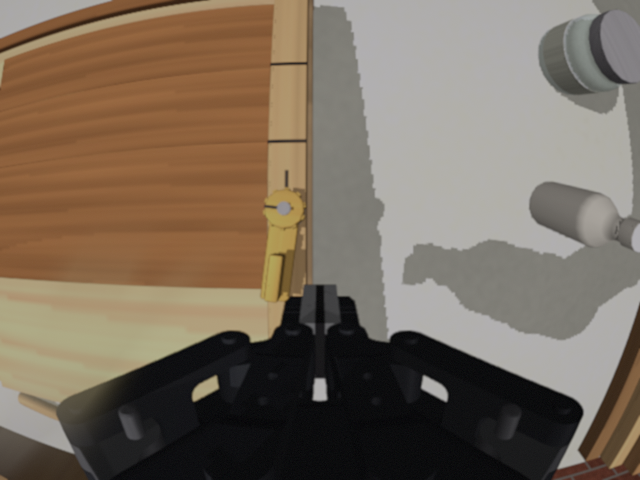

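>>> step_arm(
  plan=[
    {"dx": -0.004,"dy": 0.001,"dz": 0.018,"spin": -0.002},
    {"dx": -0.004,"dy": 0,"dz": 0.016,"spin": 0},
    {"dx": -0.002,"dy": 0,"dz": 0.007,"spin": 0},
    {"dx": 0,"dy": 0,"dz": 0.002,"spin": 0},
    {"dx": 0,"dy": 0,"dz": 0,"spin": 0},
    {"dx": 0,"dy": 0,"dz": 0,"spin": 0},
  ],
)

```text
time: 33.95
eef_pos: [597.6, 146.5, 123.9]
tool_rot: [-0.024, 1.0, 0.0, 0.001]
force: [-0.3, 1.0, 0.6]
gripper_width: -0.001
```

```bash
python3 see.py w33 200 130 240 200 3; python3 arc.py | sed -n '1p;3,5p'
```

```text
t 33.95 easel pos [ 54.1 150.6  29.3] F [-0.1  1.   0.7] spin needed -0.0005 w -0.001
t 34.0 easel pos [ 54.  150.7  29.3] F [ 0.9 -0.2  0.6] spin needed -0.0004 w 0.001
[ 54.3 149.8  28. ] tool delta mm [-11.6  -0.   43.5]
[ 53.1 141.9  28. ] tool delta mm [ 1.2 -7.9  0.3]
[ 53.5 137.1  28. ] tool delta mm [-0.4 -4.8 -0.1]
```

View pics/w33.png

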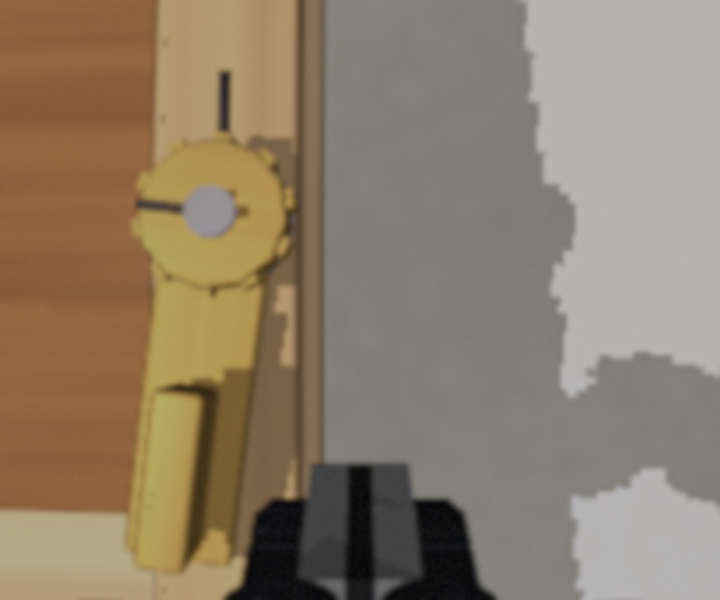

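>>> step_arm(
  plan=[
    {"dx": 0.0006,"dy": -0.0088,"dz": 0.0015,"spin": 0},
    {"dx": -0.0004,"dy": -0.0048,"dz": 0,"spin": 0},
    {"dx": 0.0005,"dy": -0.0071,"dz": 0.0001,"spin": 0},
    {"dx": 0.002,"dy": -0.0072,"dz": 0.0005,"spin": 0},
    {"dx": 0.0035,"dy": -0.007,"dz": 0.0009,"spin": 0},
    {"dx": 0,"dy": 0,"dz": 0,"spin": 0},
  ],
)

```text
time: 34.6
eef_pos: [592.0, 110.1, 119.6]
tool_rot: [-0.023, 1.0, -0.0, -0.0]
force: [0.4, 0.5, 0.3]
gripper_width: 0.0
```

```bash
python3 see.py w34 200 130 240 200 3; python3 arc.py | sed -n '1p;8,12p'
```

```text
t 34.6 easel pos [ 45.9 114.5  27. ] F [0.5 0.5 0.2] spin needed -0.0013 w 0.0
t 34.65 easel pos [ 46.1 114.8  27.1] F [-0.5  0.3 -0. ] spin needed -0.001 w -0.005
[ 47.4 115.8  28. ] tool delta mm [ 3.5 -7.   0.9]
[ 42.1 109.7  28. ] tool delta mm [ 5.1 -6.1  1.4]
[ 35.4 104.8  28. ] tool delta mm [ 6.5 -4.9  1.7]
[ 29.5 102.2  28. ] tool delta mm [ 5.7 -2.6  1.5]
[ 24.5 101.   28. ] tool delta mm [ 4.8 -1.2  1.3]
```

View pics/w34.png

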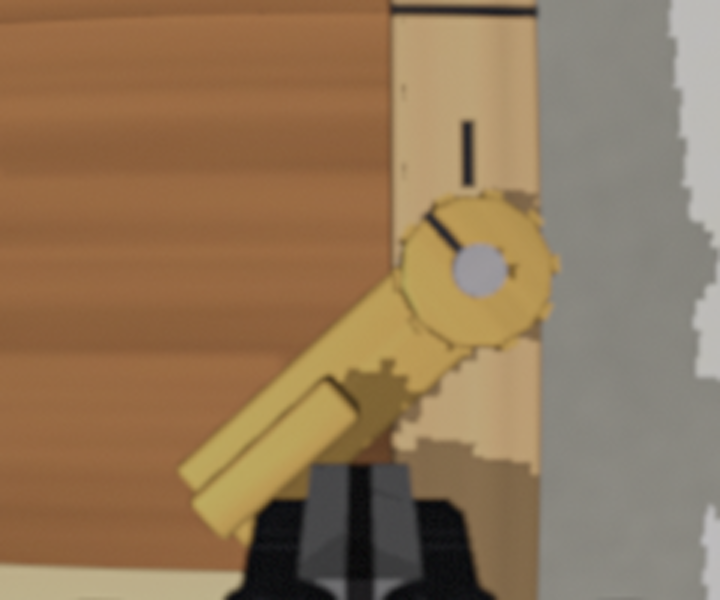

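>>> step_arm(
  plan=[
    {"dx": 0.004,"dy": -0.005,"dz": 0.0005,"spin": 0},
    {"dx": 0.0065,"dy": -0.0049,"dz": 0.0017,"spin": 0},
    {"dx": 0.0057,"dy": -0.0026,"dz": 0.0015,"spin": 0},
    {"dx": 0.003,"dy": -0.001,"dz": 0.0008,"spin": 0},
    {"dx": 0,"dy": 0,"dz": 0,"spin": 0},
    {"dx": 0,"dy": 0,"dz": 0,"spin": 0},
  ],
)

```text
time: 35.25
eef_pos: [573.2, 96.6, 115.1]
tool_rot: [-0.024, 1.0, -0.0, -0.001]
force: [-0.6, -0.1, -0.8]
gripper_width: 0.002
```

```bash
python3 see.py w35 200 130 240 200 3; python3 arc.py | sed -n '1p'
```

```text
t 35.25 easel pos [ 26.  101.9  27.7] F [-0.7 -0.1 -0.6] spin needed -0.0004 w 0.002
t 35.3 easel pos [ 26.1 101.9  27.6] F [-0.3  0.2  0.7] spin needed -0.0004 w -0.002
```

View pics/w35.png

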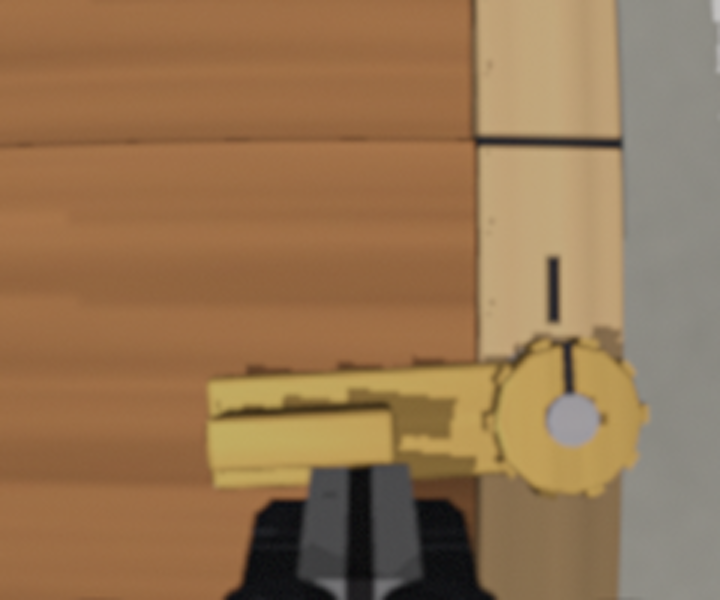

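>>> step_arm(
  plan=[
    {"dx": 0.0015,"dy": 0,"dz": 0.0004,"spin": 0},
    {"dx": 0.001,"dy": 0,"dz": 0.0003,"spin": 0},
    {"dx": 0,"dy": 0,"dz": 0,"spin": 0},
  ],
)

```text
time: 35.6
eef_pos: [571.7, 96.8, 114.7]
tool_rot: [-0.024, 1.0, -0.0, 0.0]
force: [1.1, 0.4, 0.6]
gripper_width: 0.0
```

>>> step_arm(
  plan=[
    {"dx": 0.001,"dy": 0,"dz": 0.0003,"spin": 0},
    {"dx": 0,"dy": 0,"dz": 0,"spin": 0},
  ],
)

```text
time: 35.8
eef_pos: [571.2, 96.9, 114.6]
tool_rot: [-0.024, 1.0, 0.0, 0.001]
force: [2.6, -3.2, 1.1]
gripper_width: -0.004
```

```bash
python3 see.py w36 200 130 240 200 3
```

```text
t 35.8 easel pos [ 23.9 102.2  27.7] F [ 2.6 -3.3  0.5] spin needed -0.0001 w -0.004
```

View pics/w36.png

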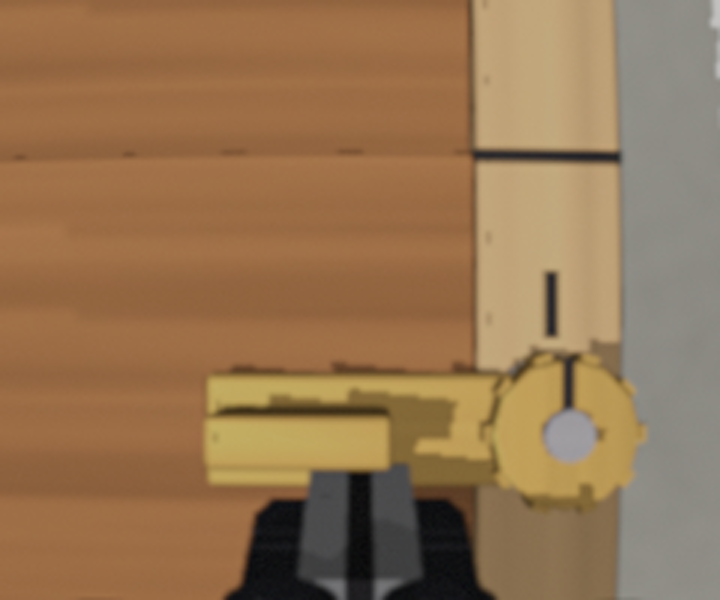

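>>> step_arm(
  plan=[
    {"dx": 0.0008,"dy": 0,"dz": 0.0002,"spin": 0},
    {"dx": 0,"dy": 0,"dz": 0,"spin": 0},
    {"dx": 0,"dy": 0,"dz": 0,"spin": 0},
  ],
)

```text
time: 36.15
eef_pos: [571.0, 96.9, 114.6]
tool_rot: [-0.024, 1.0, 0.0, 0.002]
force: [5.3, -3.2, 0.9]
gripper_width: 0.005
```

>>> step_arm(
  plan=[
    {"dx": -0.006,"dy": 0,"dz": -0.004,"spin": 0},
    {"dx": -0.006,"dy": 0,"dz": -0.02,"spin": 0},
    {"dx": 0,"dy": -0.02,"dz": -0.04,"spin": 0},
    {"dx": 0.01,"dy": -0.04,"dz": -0.04,"spin": 0},
    {"dx": 0,"dy": -0.045,"dz": 0,"spin": 0},
    {"dx": 0,"dy": -0.045,"dz": 0,"spin": 0},
    {"dx": 0,"dy": -0.01,"dz": 0,"spin": 0},
    {"dx": 0,"dy": 0,"dz": 0,"spin": 0},
  ],
)

```text
time: 36.95
eef_pos: [579.6, -58.7, 212.3]
tool_rot: [-0.022, 1.0, 0.0, -0.001]
force: [0.3, 0.4, -0.4]
gripper_width: -0.002
```

>>> step_arm(
  plan=[
    {"dx": 0,"dy": 0,"dz": 0,"spin": 0},
    {"dx": 0,"dy": 0,"dz": 0,"spin": 0},
  ],
)

```text
time: 37.15
eef_pos: [580.2, -56.3, 212.5]
tool_rot: [-0.025, 1.0, 0.0, -0.0]
force: [-0.2, 0.1, -0.2]
gripper_width: -0.004
```

```bash
python3 see.py w37 0 0 640 480 1; python3 -c "
import cv2,numpy as np
f=np.load('w37.npz')['f']
def c(x,y): return cv2.resize(f[y:y+100,x:x+80],None,fx=5,fy=5,interpolation=cv2.INTER_CUBIC)
cv2.imwrite('pics/w37z.png',np.hstack([c(165,140),c(490,140)]))
from bench import ctrl
for n in ('scene','side'): cv2.imwrite('pics/%s37.png'%n,ctrl.snapshot(n)['frame'])
"
```

```text
t 37.15 easel pos [ 50.9 -51.2 121.9] F [-0.3  0.1 -0.1] spin needed 0.0012 w -0.004
```

View pics/w37.png

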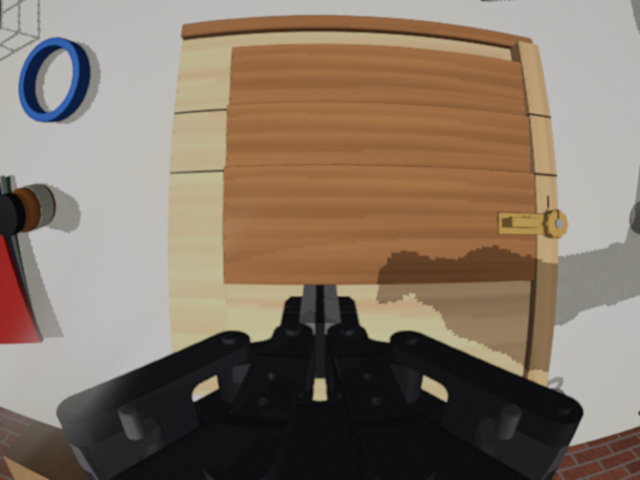

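View pics/w37z.png

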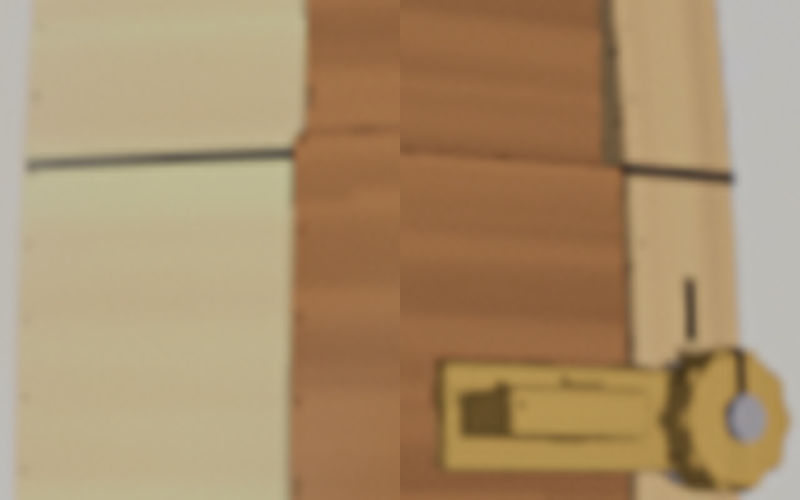

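View pics/side37.png

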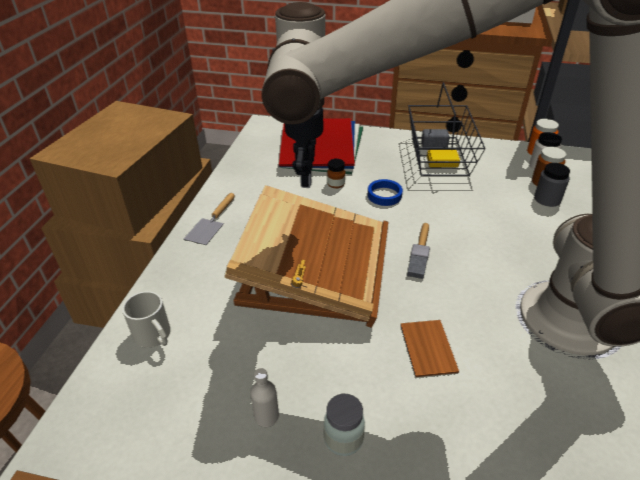

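```bash
python3 - <<'E'
from m import *
n="w37"
P=lambda x,y,ox=165:[ox+x/5,140+y/5]
Q=lambda x,y:P(x-400,y,490)
print("up free,rail",pts(n,[P(297,138),Q(622,166)],[16.3,0]))
print("margin hi",pts(n,[P(28,165),P(290,153)],[0,0]),"rail hi",pts(n,[Q(628,168),Q(733,179)],[18,0]))
print("low free",pts(n,[[227.5,107]],TOP),"lo line",pts(n,[[175,113.5],[226,109.5]],[0,0]))
a=pts(n,[Q(443,360),Q(660,368),Q(443,470),Q(665,468)],[23,0]);print("tongue edges",a)
ctrl.job_done()
E
```

```text
up free,rail [[ -29.3 -119.9   16.3]
 [ -30.7  121.3   16.3]]
margin hi [[ -30.1 -169.4    0. ]
 [ -30.3 -125.3    0. ]] rail hi [[-30.1 121.3  18. ]
 [-29.9 143.3  18. ]]
low free [[ -76.5 -120.    15.8]] lo line [[ -80.3 -169.2    0. ]
 [ -80.5 -125.2    0. ]]
tongue edges [[  2.1  82.1  23. ]
 [  2.2 122.6  23. ]
 [ 18.5  81.9  23. ]
 [ 17.8 123.3  23. ]]
the job is handed in; nothing more can be done
```

The job is handed in at about 37 s of the 72 s allowed. Both strips are on their lines and home against the rail, the collar is locked, and no check failed. The interface gives no verdict, so these figures are my own camera and force readings.

- **Lower strip:** I pushed it up from below with both open fingertips, then pressed it home at about 10 N. The camera put its lower edge about 1–2 mm above the line at the free end and within 0.5 mm of it at the rail. One last rough reading, taken from an unzoomed picture, gave about 3 mm at the free end. That disagrees with the others but is still inside the 4 mm limit.
- **Upper strip:** I pushed it down from its head, which went past the line by 4–6 mm. I then squared it back up from below and pressed it home at 12 to 15.5 N. The last check shows both ends within 1 mm of the upper line, with the strip's end against the rail.
- **Collar:** I pushed the fin round to its stop, where the force rose to about 6 N. The tongue then measured square across the upper strip and the index pointed along the rail at its mark.
- **Bystanders:** The arm went nowhere near the jars, bottle or tape. They look unmoved in the final side picture, though I did not re-measure them. The arm was clear of everything at hand-in.

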